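Fetch the low bowl from behind the pots for banding

ROBOT

A 7-joint arm with a two-finger parallel gripper is mounted at the origin on the work surface. World frame = base frame: x ahead of the robot, y to its left, z up, the work surface at z = 0. Lengths are in m, angles in rad, forces in N, time in s.
With the tool pointing down it reaches from about 0.4 to 0.85 m from the base axis. Payload 4.5 kg.
Tool frame: the origin (TCP) lies between the finger pads; the fingertips stand 8 mm ahead of it and the grasp point (between the pads) lies 11 mm behind it; z points along the fingers, y is the line along which they close (so a half turn about z gives the same grasp; the last joint's range is limited). The gripper opens to 88 mm and grips with 3 to 60 N. Pads are 18 mm wide; open, the fingers measure 123 mm over their backs; the gripper's body (75 mm by 187 mm) begins 45 mm behind the grasp point.
Start: joints at [1.371, 0.689, -0.195, 1.565, 0.157, 0.902, -0.215], TCP at [0.145, -0.608, 0.247] pointing down, gripper open.
Joint ranges: [-3.01, 3.01], [-0.46, 2.08], [-1.47, 1.51], [0.13, 2.56], [-1, 4.14], [0.04, 2.09], [-2.66, 2.66]. Speed limits (rad/s): [2.57, 2.57, 3.14, 3.14, 3.14, 3.14, 3.14].

INTERFACE

Orientations are given as a rotation vector (axis times angle).
In Python, from workcell import read_state, get_image, sign_off gives the robot as it stands. The module is installed in compiled form; this text tells all that it offers.
- The arm moves only by the tool jog_arm, never from a script. Its argument "steps" is a list of rows, each a list of 7 numbers: the turn, a rotation vector about the tool's x, y, z as a fraction of full scale, then the shift along the tool's x, y, z as a fraction of full scale, then the closure, from -1 (fully open) to 1 (shut). A call has 1 to 8 rows; each row shifts and turns the commanded pose from where the row before left it, along the tool's axes as they then stand; what a row does not reach is not made up. Full scale, the value 1, is 0.05 m for a shift and 0.15 rad for a turn. A row lasts 1/10 s, in which the tool goes at most 50 mm and 8.59 degrees, less where a joint would pass 70% of its speed; a pose out of reach is approached as far as the arm can. A call with a number of a shift or a turn outside -1 to 1 is refused whole. A call with a gripper value outside its range is refused whole. The fingers move at their own pace and stop on an object; "newtons" is the grip in N (left out, the last holds). Time passes only in rows, so rows that do not move let the fingers close. It gives the time, the measured TCP pose, the force, the opening and the grip force at its end, in the units of the state.
- read_state(): the state, without advancing time (a new reading comes with each control period).
- get_image(name): name is "scene" or "top" or "wrist"; returns a dict with "image" (384x512x3 uint8, red, green, blue), "z_map" (384x512 float32, m along the optical axis (not along the pixel's ray), 0 where there is no reading), "K" (3x3 intrinsics, pixels), "rvec" (rotation vector, rad) and "tvec" (3), from world to camera coordinates, as OpenCV has them. Camera axes: x right, y down, z forward; pixel columns grow to the right and rows downward; lengths in m; the calibration is good to about 2 mm. A picture is of the moment at which its call begins.
- sign_off(): hands the job in; it is judged then, once.
The state is a dict: "time_s": time; "joint_positions": joint angles; "qd": joint speeds; "joint_efforts": joint torques, N m; "tool_pos": TCP position; "tool_rot": TCP orientation; "force": force on the tool from outside, world axes, zero at the start; "moment": the same for the moment, N m; "finger_gap": finger opening in m; "gripper_force": force on a finger pad.
Only numpy, scipy, OpenCV 4.12 (cv2) and the standard library are available. Lean on these libraries where they do the work, as an engineer would, in place of code of your own. Each camera call takes 0.05 s, during which the arm holds its last target. There are 200 camera calls.

TASK

The low bowl at the back of the ware shelf is wanted on the banding wheel, but the three taller pots hem it in: first stand all three upright on the empty ware board, then fetch the bowl and set it down in the middle of the wheel, and finally put each pot back on the shelf in just the place where it stood. It is fragile bisque ware, so set everything down gently, drop or topple nothing, and leave the glass, the knife and the red tile alone.

Things in the scene. Friction and masses are not known exactly. Their poses are not given: they have to be found in the camera images.
- bowl: The low bowl to be fetched: small round footed bowl of plain bisque clay, open on top, 38 high; foot 38 in diameter, sides swelling to 54 in diameter at 18 above the underside and upright from there to the rim; wall 4.5. Starts at the back of the shelf, hemmed in by the three taller pots and the guard rail. About 0.1 kg. Origin: centre of its underside; z up.
- bottle: Tall round bottle of the same bisque clay, 135 high: belly 68 in diameter up to 83 above the underside, shoulder narrowing to a neck 28 in diameter from 98 to 127, lip 33 in diameter at the top. 0.2 to 0.4 kg. Origin: centre of its underside; z up.
- tumbler: Straight round tumbler of the same bisque clay, open on top, 110 high, 62 in diameter at the foot and 66 at the rim, wall 5. 0.16 to 0.3 kg. Origin: centre of its underside; z up.
- vase: Square slab-built vase of the same bisque clay, open on top, 64 x 64 and 115 high, wall 6. 0.2 to 0.4 kg. Origin: centre of its underside; x and y square to its sides, z up; starts turned at most 0.15 rad from the shelf.
- shelf: Fixed ware shelf: plywood 200 (its x) x 290 (its y), top 40 above the table. Guard rail along its back: bar 10 thick along y at x = 92, axis 88 above the board, posts 100 tall at y = -135, 135. Origin: centre of its underside; x points to its back. The bowl stands at about x = 22; one pot in front of it (x = -46, y = 0), one at each side (x = 18, y = -82 and 82), shuffled.
- board: Fixed empty ware board, the side area: plywood 320 (its x, the long way) x 120 (its y), its top 30 above the table, nothing on it. Origin: centre of its underside at table height; z up.
- wheel_top (a point): Centre of the top face of the banding wheel, a low metal turntable: round flat head 180 in diameter with ring grooves, 75 above the table, on a dark round foot. The foot is fixed; the head turns with slight friction about the vertical through this point.
- glass: Bystander: drinking glass of 72 diameter and 105 height with a brush leaning in it (its tip 175 high). Origin: centre of its underside.
- knife: Bystander: wooden-handled clay knife lying on the table, about 200 long and 18 thick. Origin: on the table under its handle's blade end; x points along it to the blade.
- tile: Bystander: small red tile lying flat, 62 x 62 x 10. Origin: centre of its underside.
Not all that is in view belongs to the job. What is shaped like the tumbler but grey is not meant. What is shaped like the bowl but yellow is not meant.

How it is judged:
By the outcome, as a careful person would: the job done as asked, in the order asked, and still so for the second after the job is handed in, with the robot touching nothing.
It also fails if it takes over 147 s, if anything falls off the work surface, if the arm or the gripper's body presses on something with over 40 N, if the wrist force passes 120 N, or if a joint passes its speed limit or range.

## Working session

There is one attempt and no reset: what is moved stays moved. The work goes in short steps, Python scripts to look and compute and a tool call to move; the robot and the scene stay as the last step left them, time stands still between calls to the robot, and variables do not carry over. Pictures are saved under pics/ and viewed, at most 14 in all, crops included, and the job is handed in when it is done.

Besides the shell and the picture viewer there is one more tool, called as name(argument=value, ...), one argument or row to a line, values as JSON. jog_arm: Moves the arm, as the interface text tells. Its arguments: {"type":"object","properties":{"steps":{"type":"array","items":{"type":"array","items":{"type":"number"}}},"newtons":{"type":"number"}},"required":["steps"]}

```bash
mkdir -p pics
cat > h.py <<'E'
import numpy as np,cv2
from workcell import read_state,get_image,sign_off
def cam(n):
    d=get_image(n); R=cv2.Rodrigues(np.array(d['rvec'],float))[0]; d['R']=R; d['t']=np.array(d['tvec'],float).ravel(); d['C']=-R.T@d['t']; return d
def ray(d,u,v):
    p=np.linalg.inv(d['K'])@np.array([u,v,1.]); return d['R'].T@p
def onplane(d,u,v,z):
    r=ray(d,u,v); return d['C']+r*(z-d['C'][2])/r[2]
def cloud(d):
    z=d['z_map']; v,u=np.mgrid[:z.shape[0],:z.shape[1]]
    p=np.stack([u*z,v*z,z],-1)@np.linalg.inv(d['K']).T
    return (p-d['t'])@d['R']
def save(d,n,s=1.0): cv2.imwrite('pics/'+n,cv2.resize(d['image'][:,:,::-1],None,fx=s,fy=s))
E
python3 - <<'E'
from h import *
ims=[]
for n in('scene','top'):
    d=cam(n); save(d,n+'0.png',1.5); print(n,d['C'].round(3),d['R'][2].round(2),d['K'][0,0])
    np.savez(n+'0.npz',**{k:d[k] for k in('image','z_map','K','R','t','C')})
s=read_state();print(s)
E
```

```text
scene [1.172 0.745 0.698] [-0.52 -0.64 -0.56] 357.96821982616893
top [0.34  0.076 1.61 ] [ 0.16 -0.01 -0.99] 422.5152019869824
{'time_s': 0.1, 'joint_positions': array([ 1.37079232,  0.68988911, -0.19454361,  1.56620253,  0.15731057,
        0.90250683, -0.2150962 ]), 'qd': array([ 0.00011455, -0.00179487,  0.00101912, -0.00357257, -0.00042372,
        0.00030188, -0.00114282]), 'joint_efforts': array([-3.35462886e-03, -5.28501320e+01, -1.27140652e+00, -1.53837436e+01,
       -5.25110832e-02,  2.00794362e-03,  3.09197378e-05]), 'tool_pos': array([ 0.14464408, -0.60747964,  0.24600768]), 'tool_rot': array([-3.11855823e+00, -3.66393977e-01,  4.68844354e-04]), 'force': array([ 0.36733079, -0.6040529 ,  0.33368946]), 'moment': array([ 0.04883786,  0.02381948, -0.03940045]), 'gripper_force': 0.0, 'finger_gap': 0.08799626939716118}
```

View pics/scene0.png

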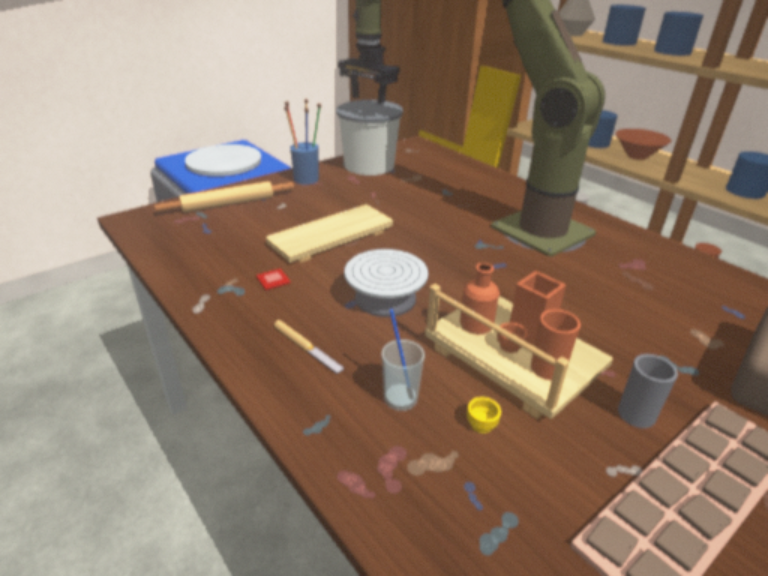

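View pics/top0.png

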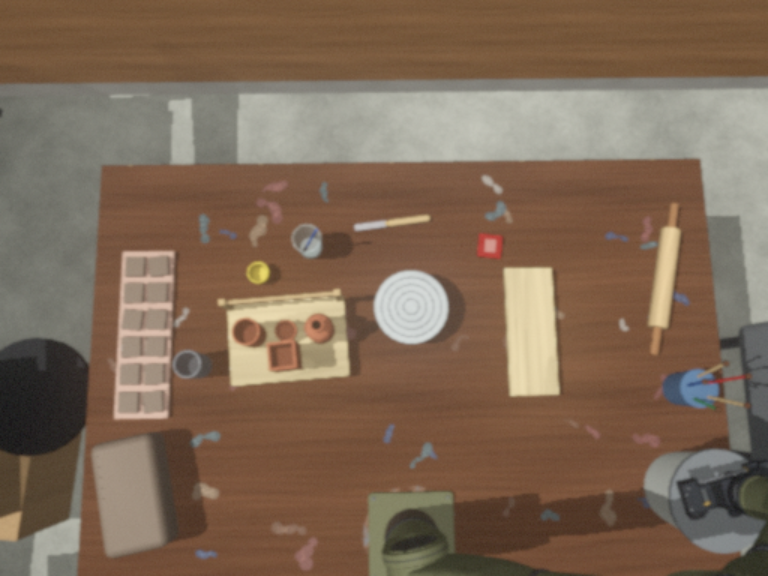

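The scene view shows the vase in front of the bowl, with the tumbler on the +y side and the bottle on the −y side. In the top view (1.5x) the bowl is at (286,330), vase (283,355), tumbler (247,333), bottle (318,327), wheel (411,307), board (531,331), yellow bowl (259,272), glass (307,240) and grey cup (188,364).

Run:
```python
from h import *
D={n:dict(np.load(n+'0.npz')) for n in('top','scene')}
for n,d in D.items():
    P=cloud(d); hsv=cv2.cvtColor(d['image'],cv2.COLOR_RGB2HSV)
    print(n)
    def st(name,m):
        p=P[m&(d['z_map']>0)]
        if len(p)<5: print(name,len(p));return
        r=cv2.minAreaRect(p[:,:2].astype(np.float32)*1000)
        print(name,len(p),'zmed',np.median(p[:,2]).round(4),'mean',p.mean(0).round(4),'rect',np.round(r[0],1),np.round(r[1],1),round(r[2],2))
    h,s,v=[hsv[...,i].astype(int) for i in range(3)]; z=P[...,2]
    X,Y=P[...,0],P[...,1]
    light=(h>15)&(h<35)&(s>40)&(s<150)&(v>150)
    inr=lambda x0,x1,y0,y1:(X>x0)&(X<x1)&(Y>y0)&(Y<y1)
    st('board',light&(abs(z-.03)<.006)&inr(.3,.8,-.6,-.2))
    st('shelf',light&(abs(z-.04)<.006)&inr(.3,.8,.1,.6))
    st('rail',(abs(z-.128)<.015)&light&inr(.4,.8,.1,.6))
    st('wheel',(abs(z-.075)<.005)&inr(.35,.75,-.2,.19))
    clay=((h<12)|(h>172))&(s>90)&(z>.05)&inr(.35,.75,.1,.6)
    for nm,lo,hi in(('hi>.165',.165,.19),('vase .15-.16',.149,.16),('tumb',.143,.153),('bowl',.06,.09)):
        mm=clay&(z>lo)&(z<hi)
        k,lab,stt,cc=cv2.connectedComponentsWithStats(mm.astype(np.uint8),connectivity=8)
        for i in range(1,k):
            if stt[i,4]>10: st(nm+str(cc[i].round(0)),lab==i)
```

```text
top
board 2439 zmed 0.0306 mean [ 0.4857 -0.3064  0.0305] rect [ 487.5 -307.3] [318.8 121.8] 0.05
shelf 2565 zmed 0.0406 mean [0.4721 0.2964 0.0404] rect [523.3 303.4] [302.  290.8] 4.1
rail 248 zmed 0.1336 mean [0.5612 0.3042 0.1334] rect [515.7 302.7] [111.4 283.8] 4.05
wheel 1523 zmed 0.0757 mean [ 0.5463 -0.0041  0.0756] rect [552.  41.] [270.5 177.1] 83.09
hi>.165[210. 216.] 66 zmed 0.1761 mean [0.494  0.2162 0.1756] rect [494.  216.1] [31.3 27.6] 0.93
vase .15-.16[171. 222.] 12 zmed 0.1515 mean [0.4796 0.3523 0.1519] rect [479.1 352.1] [ 5.4 28.1] 83.79
vase .15-.16[184. 229.] 17 zmed 0.155 mean [0.4553 0.3071 0.1551] rect [454.7 308.6] [ 5.1 38.5] 11.47
vase .15-.16[191. 240.] 72 zmed 0.1551 mean [0.4179 0.2814 0.1549] rect [427.7 293.9] [62.5 58.2] 6.26
tumb[171. 220.] 13 zmed 0.1499 mean [0.4865 0.3516 0.1492] rect [485.  351.6] [30.9  4.4] 1.03
bowl[194. 221.] 26 zmed 0.0763 mean [0.4891 0.2834 0.0747] rect [492.  285.6] [24. 43.] 82.96
bowl[161. 221.] 22 zmed 0.0722 mean [0.49   0.4036 0.0741] rect [488.7 403.1] [12.8 43.3] 77.6
bowl[184. 233.] 15 zmed 0.0756 mean [0.446  
[... 1001 characters left out ...]
505.7 219.5] [12.1 25.6] 38.3
tumb[359. 196.] 95 zmed 0.1481 mean [0.4521 0.3061 0.1481] rect [446.1 311.5] [46.2 89.3] 50.54
tumb[373. 215.] 174 zmed 0.148 mean [0.4903 0.3804 0.1475] rect [489.7 379.3] [62.9 64.1] 57.31
bowl[314. 214.] 78 zmed 0.0682 mean [0.5266 0.2224 0.0689] rect [525.1 222.8] [14.6 50.3] 19.52
bowl[327. 211.] 24 zmed 0.0832 mean [0.4999 0.2449 0.0826] rect [501.8 245.1] [ 5.1 27.6] 80.07
bowl[347. 218.] 225 zmed 0.0756 mean [0.4695 0.296  0.0756] rect [478.8 297.5] [37.1 57.7] 6.17
bowl[338. 228.] 61 zmed 0.0684 mean [0.5183 0.3052 0.0681] rect [517.3 304.8] [11.4 39.9] 18.87
bowl[362. 243.] 82 zmed 0.0693 mean [0.5163 0.3833 0.0693] rect [516.  380.9] [10.2 40.7] 5.76
```

jog_arm(
  steps=[
    [0, 0, 0.43, 0, 0, -0.2, -1],
    [0, 0, 0.43, 0, 0, -0.5, -1],
    [0, 0, 0, 0.3, -0.2, -0.5, -1],
    [0, 0, 0, 0.6, -0.4, 0, -1],
    [0, 0, 0, 0.8, -0.55, 0, -1],
    [0, 0, 0, 0.9, -0.6, 0, -1],
    [0, 0, 0, 0.9, -0.6, 0, -1],
    [0, 0, 0, 0.9, -0.6, 0, -1],
  ],
  newtons=20,
)

```text
time_s: 0.9
tool_pos: [0.3398, -0.4445, 0.3065]
tool_rot: [-3.137, -0.164, 0.001]
force: [1.8, -0.2, 0.1]
finger_gap: 0.0881
gripper_force: 0.0
```

jog_arm(
  steps=[
    [0, 0, 0, 0.9, -0.6, 0, -1],
    [0, 0, 0, 0.9, -0.7, 0, -1],
    [0, 0, 0, 0.4, -0.9, 0, -1],
    [0, 0, 0, 0.07, -0.9, 0, -1],
    [0, 0, 0, 0.07, -0.9, 0, -1],
    [0, 0, 0, 0.07, -0.9, 0, -1],
    [0, 0, 0, 0.07, -0.9, 0, -1],
    [0, 0, 0, 0.07, -0.9, 0, -1],
  ],
)

```text
time_s: 1.7
tool_pos: [0.4218, -0.1053, 0.3066]
tool_rot: [-3.137, -0.164, 0.0]
force: [0.6, 0.4, 0.0]
finger_gap: 0.0878
gripper_force: 0.0
```

```bash
cat >> h.py <<'E'
def pose():
    s=read_state(); R=cv2.Rodrigues(np.array(s['tool_rot']))[0]; return s,R
def plan(x,y,z,yaw=None):
    "remaining shift to world TCP in tool axes, units of 0.05 m; turn in units 0.15"
    s,R=pose(); d=R.T@(np.array([x,y,z])-s['tool_pos'])/.05
    yw=np.arctan2(R[1,0],R[0,0]); print('t',s['time_s'],'pos',s['tool_pos'].round(4),'yaw',yw.round(4),'tilt',np.degrees(np.arccos(-R[2,2])).round(2),'gap',round(s['finger_gap'],4),'F',np.round(s['force'],1),'go',d.round(2),'turn',None if yaw is None else ((yw-yaw)/.15).round(3))
E
python3 - <<'E'
from h import *
plan(.44,.294,.33,.106)
d=dict(np.load('top0.npz')); e=dict(np.load('scene0.npz'))
for n,d in(('top',d),('scene',e)):
    hsv=cv2.cvtColor(d['image'],cv2.COLOR_RGB2HSV);P=cloud(d)
    m=((hsv[...,1]<45)&(hsv[...,2]>100)&(abs(P[...,2]-.075)<.006)&(abs(P[...,0]-.55)<.13)&(abs(P[...,1])<.13)).astype(np.uint8)
    c=max(cv2.findContours(m,0,1)[0],key=cv2.contourArea); q=np.array([onplane(d,*p[0],.075)[:2] for p in c])*1000
    el=cv2.fitEllipse(q.astype(np.float32)); print(n,'wheel',np.round(el[0],1),np.round(el[1],1))
    g=(abs(P[...,0]-.69)<.1)&(abs(P[...,1]-.23)<.1)&(P[...,2]>.09); print('glass hi',np.median(P[g],0).round(3),g.sum())
E
```

```text
t 1.7 pos [ 0.4218 -0.1053  0.3066] yaw 0.1046 tilt 0.02 gap 0.0878 F [0.6 0.4 0. ] go [ 1.2  -7.9  -0.47] turn -0.009
top wheel [546.4  -5.7] [175.  175.4]
glass hi [0.713 0.242 0.104] 116
scene wheel [552.6  -5. ] [176.6 179.4]
glass hi [0.718 0.237 0.102] 368
```

jog_arm(
  steps=[
    [0, 0, 0, 0.12, -0.9, 0, -1],
    [0, 0, 0, 0.12, -0.9, 0, -1],
    [0, 0, 0, 0.12, -0.9, -0.1, -1],
    [0, 0, 0, 0.12, -0.9, -0.1, -1],
    [0, 0, 0, 0.12, -0.9, -0.1, -1],
    [0, 0, 0, 0.12, -0.9, -0.1, -1],
    [0, 0, 0, 0.12, -0.9, 0, -1],
    [0, 0, 0, 0.12, -0.9, 0, -1],
  ],
)

```text
time_s: 2.5
tool_pos: [0.432, 0.2577, 0.3267]
tool_rot: [3.137, 0.165, 0.0]
force: [0.0, 0.4, 0.2]
finger_gap: 0.0882
gripper_force: 0.0
```

jog_arm(
  steps=[
    [0, 0, 0, 0.2, -0.5, 0, -1],
    [0, 0, 0, 0, -0.2, 0, -1],
    [0, 0, 0, 0, 0, 0, -1],
    [0, 0, 0, 0, 0, 0, -1],
  ],
)

```text
time_s: 2.9
tool_pos: [0.4385, 0.2898, 0.3264]
tool_rot: [3.135, 0.162, -0.001]
force: [0.3, -0.4, -1.2]
finger_gap: 0.0879
gripper_force: 0.0
```

Run:
```python
from h import *
plan(.44,.294,.33,.106)
d=cam('wrist'); save(d,'w1.png',1.5); np.savez('w1.npz',**{k:d[k] for k in('image','z_map','K','R','t','C')})
print(d['C'],d['R'][2],d['K'][0,0])
P=cloud(d);print(P[::64,::64,2].round(3))
```

```text
t 2.9 pos [0.4385 0.2898 0.3264] yaw 0.1031 tilt 0.13 gap 0.0879 F [ 0.3 -0.4 -1.2] go [ 0.04 -0.08 -0.07] turn -0.019
[0.51957977 0.29795184 0.46562002] [-0.30548221 -0.03383869 -0.95159632] 274.2190333260215
[[ 0.018  0.001  0.002  0.021  0.002  0.003  0.002  0.002]
 [ 0.026  0.002  0.002  0.042  0.041  0.132  0.14   0.078]
 [ 0.025  0.013  0.002  0.05   0.051  0.177  0.003  0.077]
 [ 0.025  0.017  0.002  0.042  0.109  0.466  0.001  0.001]
 [ 0.387  0.048  0.001  0.    -0.     0.001  0.001  0.001]
 [ 0.407  0.405  0.374 -0.001  0.     0.001  0.378  0.407]]
```

View pics/w1.png

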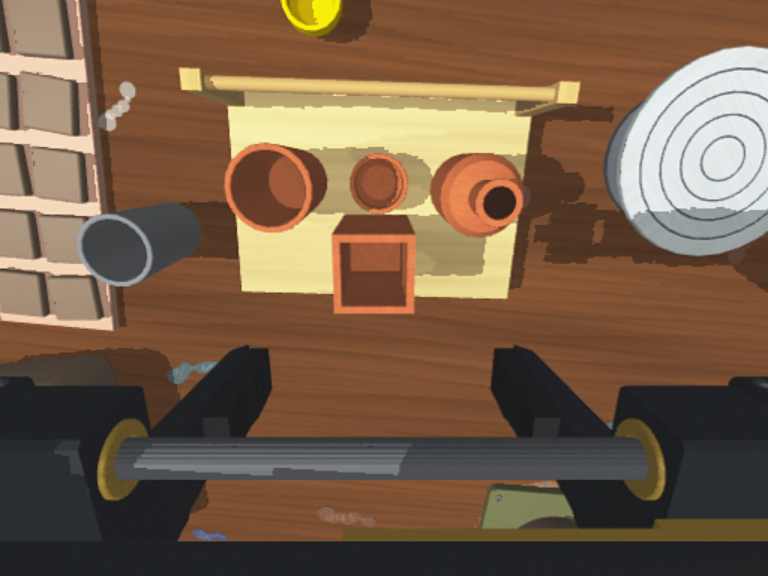

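The wrist view (1.5x) shows the tumbler rim at (270,187), bowl (378,184), vase rim (374,273), bottle lip (497,200), wheel (722,157) and shelf corners (229,105) to (508,298). I'll fit the rims next.

```bash
cat > m.py <<'E'
from h import *
def measure(d):
    P=cloud(d); hsv=cv2.cvtColor(d['image'],cv2.COLOR_RGB2HSV); z=P[...,2];X,Y=P[...,0],P[...,1]
    h,s,v=[hsv[...,i].astype(int) for i in range(3)]
    clay=((h<14)|(h>172))&(s>90)
    o={}
    def f(name,z0,x,y,r,tol=.004):
        m=clay&(abs(z-z0)<tol)&(np.hypot(X-x,Y-y)<r)
        p=(P[m][:,:2]*1000).astype(np.float32)
        if len(p)<15: print(name,'few',len(p)); return
        q=cv2.convexHull(p); rc=cv2.minAreaRect(p); ec=cv2.minEnclosingCircle(p)
        print(name,len(p),'z',np.median(z[m]).round(4),'circ',np.round(ec[0],1),round(ec[1]*2,1),'rect',np.round(rc[0],1),np.round(rc[1],1),round(rc[2],2))
    return f
E
python3 - <<'E'
from m import *
d=dict(np.load('w1.npz')); f=measure(d)
f('vase',.155,.43,.294,.06); f('bottle',.175,.497,.215,.03); f('tumbler',.15,.489,.38,.045); f('bowl',.078,.497,.298,.035)
P=cloud(d);hsv=cv2.cvtColor(d['image'],cv2.COLOR_RGB2HSV)
l=(hsv[...,0]>15)&(hsv[...,0]<35)&(hsv[...,1]>40)
m=l&(abs(P[...,2]-.04)<.004)&(abs(P[...,1]-.3)<.2); r=cv2.minAreaRect((P[m][:,:2]*1000).astype(np.float32)); print('shelf',r,np.median(P[m][:,2]))
m=l&(P[...,2]>.115)&(P[...,2]<.136)&(abs(P[...,1]-.3)<.1)&(abs(P[...,0]-.57)<.05);print('rail x',np.mean(P[m],0),P[m].max(0))
m=(hsv[...,1]<60)&(abs(P[...,2]-.075)<.006)&(abs(P[...,1])<.12); r=cv2.minEnclosingCircle((P[m][:,:2]*1000).astype(np.float32)); print('wheel',r,np.median(P[m][:,2]))
for u,v in((229,105),(531,112),(508,298),(241,291)): print(onplane(d,u/1.5,v/1.5,.04).round(4))
E
```

```text
vase 1085 z 0.1563 circ [432.5 294.1] 89.1 rect [432.4 294.4] [64.2 64. ] 5.66
bottle 791 z 0.1765 circ [498.2 213.4] 33.1 rect [498.5 213.8] [32.3 31.7] 12.99
tumbler 848 z 0.1511 circ [488.8 378.7] 65.7 rect [488.9 378.1] [64.8 64. ] 52.88
bowl 385 z 0.0791 circ [492.5 297.9] 61.3 rect [493.6 296.9] [59.  52.2] 5.58
shelf ((513.70556640625, 299.38818359375), (275.0743103027344, 290.4710388183594), 4.156519889831543) 0.04137649174809383
rail x [0.56778063 0.30035122 0.13334291] [0.58024381 0.39992412 0.13598883]
wheel ((550.40087890625, -7.949868679046631), 90.08487701416016) 0.07673159197367313
[0.5516 0.4451 0.04  ]
[0.5754 0.1586 0.04  ]
[0.3882 0.1432 0.04  ]
[0.3662 0.4337 0.04  ]
```

jog_arm(
  steps=[
    [0, 0, 0.03, -0.11, -0.1, 0, -1],
    [0, 0, 0, 0, 0, 0.4, -1],
    [0, 0, 0, 0, 0, 0.7, -1],
    [0, 0, 0, 0, 0, 0.8, -1],
    [0, 0, 0, 0, 0, 0.8, -1],
    [0, 0, 0, 0, 0, 0.8, -1],
    [0, 0, 0, 0, 0, 0.4, -1],
    [0, 0, 0, 0, 0, 0.2, -1],
  ],
)

```text
time_s: 3.75
tool_pos: [0.4317, 0.2949, 0.1201]
tool_rot: [3.136, 0.156, -0.004]
force: [-1.0, 0.2, 0.2]
finger_gap: 0.0884
gripper_force: 0.0
```

Run:
```python
from h import *
plan(.4325,.2942,.119,.099)
```

```text
t 3.75 pos [0.4317 0.2949 0.1201] yaw 0.0993 tilt 0.2 gap 0.0884 F [-1.   0.2  0.2] go [0.02 0.01 0.02] turn 0.002
```

jog_arm(
  steps=[
    [0, 0, 0, 0, 0, 0, 1],
    [0, 0, 0, 0, 0, 0, 1],
    [0, 0, 0, 0, 0, 0, 1],
    [0, 0, 0, 0, 0, 0, 1],
    [0, 0, 0, 0, 0, 0, 1],
    [0, 0, 0, 0, 0, 0, 1],
    [0, 0, 0, 0, 0, 0, 1],
    [0, 0, 0, 0, 0, 0, 1],
  ],
  newtons=20,
)

```text
time_s: 4.55
tool_pos: [0.4335, 0.2961, 0.123]
tool_rot: [-3.137, -0.156, -0.003]
force: [-0.4, -2.1, 6.8]
finger_gap: 0.0635
gripper_force: 20.0
```

Run:
```python
from h import *
plan(.4325,.2942,.119,.099); print(read_state()['gripper_force'])
```

```text
t 4.55 pos [0.4335 0.2961 0.123 ] yaw 0.0996 tilt 0.12 gap 0.0635 F [-0.4 -2.1  6.8] go [-0.02  0.04  0.08] turn 0.004
19.95303296134807
```

jog_arm(
  steps=[
    [0, 0, 0, 0, 0, -0.1, 1],
    [0, 0, 0, 0, 0, -0.3, 1],
    [0, 0, 0, 0, 0, -0.6, 1],
    [0, 0, 0, 0, 0, -0.7, 1],
    [0, 0, 0, 0, 0, -0.7, 1],
    [0, 0, 0, 0, 0, -0.4, 1],
    [0, 0, 0, 0, 0, -0.2, 1],
    [0, 0, 0, 0, 0, 0, 1],
  ],
)

```text
time_s: 5.35
tool_pos: [0.4329, 0.2966, 0.2727]
tool_rot: [-3.136, -0.157, -0.003]
force: [0.6, 0.0, -2.9]
finger_gap: 0.0639
gripper_force: 19.9
```

jog_arm(
  steps=[
    [0, 0, 0, 0.1, 0.2, 0, 1],
    [0, 0, 0, 0.2, 0.4, 0, 1],
    [0, 0, 0, 0.1, 0.6, 0, 1],
    [0, 0, 0, -0.07, 0.7, 0, 1],
    [0, 0, 0, -0.07, 0.7, 0, 1],
    [0, 0, 0, -0.07, 0.7, 0, 1],
    [0, 0, 0, -0.07, 0.7, 0, 1],
    [0, 0, 0, -0.07, 0.7, 0, 1],
  ],
)

```text
time_s: 6.15
tool_pos: [0.4577, 0.06, 0.2702]
tool_rot: [3.137, 0.156, -0.005]
force: [1.0, -0.6, -2.7]
finger_gap: 0.0636
gripper_force: 19.9
```

jog_arm(
  steps=[
    [0, 0, 0, -0.07, 0.7, 0, 1],
    [0, 0, 0, -0.07, 0.7, 0, 1],
    [0, 0, 0, -0.07, 0.7, 0, 1],
    [0, 0, 0, -0.07, 0.7, 0, 1],
    [0, 0, 0, -0.07, 0.7, 0, 1],
    [0, 0, 0, -0.2, 0.7, 0, 1],
    [0, 0, 0, -0.3, 0.7, 0, 1],
    [0, 0, 0, -0.4, 0.7, 0, 1],
  ],
)

```text
time_s: 6.95
tool_pos: [0.4234, -0.2241, 0.2702]
tool_rot: [-3.137, -0.157, 0.003]
force: [0.8, -0.1, -3.3]
finger_gap: 0.0638
gripper_force: 19.9
```

Run:
```python
from h import *
plan(.385,-.308,.113,.099)
```

```text
t 6.95 pos [ 0.4234 -0.2241  0.2702] yaw 0.1003 tilt 0.14 gap 0.0638 F [ 0.8 -0.1 -3.3] go [-0.93  1.6   3.14] turn 0.008
```

jog_arm(
  steps=[
    [0, 0, 0, -0.4, 0.7, 0, 1],
    [0, 0, 0, -0.3, 0.5, 0, 1],
    [0, 0, 0, -0.2, 0.3, 0.1, 1],
    [0, 0, 0, -0.03, 0.1, 0.4, 1],
    [0, 0, 0, 0, 0, 0.7, 1],
    [0, 0, 0, 0, 0, 0.7, 1],
    [0, 0, 0, 0, 0, 0.6, 1],
    [0, 0, 0, 0, 0, 0.3, 1],
  ],
)

```text
time_s: 7.75
tool_pos: [0.3835, -0.3058, 0.1281]
tool_rot: [-3.134, -0.157, 0.009]
force: [-0.2, 0.5, -2.9]
finger_gap: 0.0637
gripper_force: 19.9
```

jog_arm(
  steps=[
    [0, 0, 0, 0, 0, 0.1, 1],
    [0, 0, 0, 0, 0, 0.05, 1],
    [0, 0, 0, 0, 0, 0, 1],
    [0, 0, 0, 0, 0, 0, 1],
  ],
)

```text
time_s: 8.15
tool_pos: [0.3866, -0.3069, 0.1249]
tool_rot: [3.137, 0.157, 0.002]
force: [-0.3, -0.1, -2.1]
finger_gap: 0.0642
gripper_force: 19.9
```

Run:
```python
from h import *
plan(.385,-.308,.113,.099)
plan(.385,-.308,.113,.099)
```

```text
t 8.15 pos [ 0.3866 -0.3069  0.1249] yaw 0.1001 tilt 0.08 gap 0.0642 F [-0.3 -0.1 -2.1] go [-0.03  0.02  0.24] turn 0.008
t 8.15 pos [ 0.3866 -0.3069  0.1249] yaw 0.1001 tilt 0.08 gap 0.0642 F [-0.3 -0.1 -2.1] go [-0.03  0.02  0.24] turn 0.008
```

jog_arm(
  steps=[
    [0, 0, 0, 0, 0, 0.04, 1],
    [0, 0, 0, 0, 0, 0.04, 1],
    [0, 0, 0, 0, 0, 0.04, 1],
    [0, 0, 0, 0, 0, 0, 1],
  ],
)

```text
time_s: 8.55
tool_pos: [0.3862, -0.3064, 0.1181]
tool_rot: [-3.138, -0.158, 0.0]
force: [-0.1, 0.2, -2.7]
finger_gap: 0.0636
gripper_force: 19.9
```

jog_arm(
  steps=[
    [0, 0, 0, 0, 0, 0.02, 1],
    [0, 0, 0, 0, 0, 0.02, 1],
    [0, 0, 0, 0, 0, 0, 1],
  ],
)

```text
time_s: 8.85
tool_pos: [0.3863, -0.3065, 0.1161]
tool_rot: [-3.138, -0.158, 0.0]
force: [-0.6, -0.1, -2.2]
finger_gap: 0.0637
gripper_force: 19.9
```

jog_arm(
  steps=[
    [0, 0, 0, 0, 0, 0.02, 1],
    [0, 0, 0, 0, 0, 0.02, 1],
    [0, 0, 0, 0, 0, 0, 1],
  ],
)

```text
time_s: 9.15
tool_pos: [0.3862, -0.3065, 0.1141]
tool_rot: [-3.138, -0.158, 0.0]
force: [-0.2, -0.2, -2.5]
finger_gap: 0.0637
gripper_force: 19.9
```

jog_arm(
  steps=[
    [0, 0, 0, 0, 0, 0.02, 1],
    [0, 0, 0, 0, 0, 0.02, 1],
    [0, 0, 0, 0, 0, 0, 1],
  ],
)

```text
time_s: 9.45
tool_pos: [0.3863, -0.3067, 0.1129]
tool_rot: [3.137, 0.157, 0.001]
force: [-0.3, 0.2, 4.9]
finger_gap: 0.0637
gripper_force: 20.0
```

jog_arm(
  steps=[
    [0, 0, 0, 0, 0, 0.02, 1],
    [0, 0, 0, 0, 0, 0, 1],
  ],
)

```text
time_s: 9.65
tool_pos: [0.3864, -0.3072, 0.1124]
tool_rot: [3.136, 0.157, 0.001]
force: [-2.5, -0.0, 9.8]
finger_gap: 0.064
gripper_force: 20.0
```

jog_arm(
  steps=[
    [0, 0, 0, 0, 0, -0.02, -1],
    [0, 0, 0, 0, 0, 0, -1],
    [0, 0, 0, 0, 0, 0, -1],
    [0, 0, 0, 0, 0, 0, -1],
    [0, 0, 0, 0, 0, 0, -1],
    [0, 0, 0, 0, 0, -0.2, -1],
    [0, 0, 0, 0, 0, -0.5, -1],
    [0, 0, 0, 0, 0, -0.8, -1],
  ],
)

```text
time_s: 10.45
tool_pos: [0.3851, -0.3057, 0.1871]
tool_rot: [-3.135, -0.158, 0.006]
force: [0.3, -0.7, -0.6]
finger_gap: 0.0881
gripper_force: 0.0
```

Run:
```python
from m import *
plan(.4985,.2137,.26,.099)
f=measure(cam('top')); f('vase',.145,.384,-.307,.06,.006)
f=measure(cam('scene')); f('vase',.145,.384,-.307,.06,.006)
```

```text
t 10.45 pos [ 0.3851 -0.3057  0.1871] yaw 0.1007 tilt 0.25 gap 0.0881 F [ 0.3 -0.7 -0.6] go [  3.29 -10.11  -1.44] turn 0.011
vase few 9
vase 87 z 0.1426 circ [ 386.5 -303.7] 88.5 rect [ 384.4 -307.5] [67.9 69.3] 5.02
```

jog_arm(
  steps=[
    [0, 0, 0, 0.2, -0.2, -0.8, -1],
    [0, 0, 0, 0.3, -0.6, -0.6, -1],
    [0, 0, 0, 0.3, -0.9, 0, -1],
    [0, 0, 0, 0.3, -0.9, 0, -1],
    [0, 0, 0, 0.3, -0.9, 0, -1],
    [0, 0, 0, 0.3, -0.9, 0, -1],
    [0, 0, 0, 0.3, -0.9, 0, -1],
    [0, 0, 0, 0.3, -0.9, 0, -1],
  ],
)

```text
time_s: 11.35
tool_pos: [0.4695, 0.0153, 0.2574]
tool_rot: [3.137, 0.157, 0.0]
force: [1.3, 0.2, 0.3]
finger_gap: 0.0881
gripper_force: 0.0
```

jog_arm(
  steps=[
    [0, 0, 0, 0.3, -0.9, 0, -1],
    [0, 0, 0, 0.2, -0.9, 0, -1],
    [0, 0, 0, 0.2, -0.9, 0, -1],
    [0, 0, 0, 0.2, -0.7, 0, -1],
    [0, 0, 0, 0, -0.4, 0, -1],
    [0, 0, 0, 0, 0, 0, -1],
    [0, 0, 0, 0, 0, 0, -1],
  ],
)

```text
time_s: 12.05
tool_pos: [0.4951, 0.206, 0.257]
tool_rot: [3.136, 0.158, -0.001]
force: [-0.1, -1.3, 0.3]
finger_gap: 0.0881
gripper_force: 0.0
```

Run:
```python
from m import *
plan(.4985,.2137,.149,.072)
d=cam('wrist');np.savez('w2.npz',**{k:d[k] for k in('image','z_map','K','R','t','C')})
f=measure(d); f('bottle',.175,.497,.215,.03);f('tumbler',.15,.489,.38,.045); f('bowl',.078,.497,.298,.035)
f('bottle',.175,.497,.215,.03,.002)
```

```text
t 12.05 pos [0.4951 0.206  0.257 ] yaw 0.1004 tilt 0.09 gap 0.0881 F [-0.1 -1.3  0.3] go [ 0.09 -0.15  2.16] turn 0.189
bottle 1021 z 0.1764 circ [498.6 213.1] 32.8 rect [498.8 212.9] [32.4 31.9] 45.5
tumbler 1441 z 0.1507 circ [488.6 378.2] 66.5 rect [488.8 378.3] [64.9 65.2] 39.69
bowl 533 z 0.079 circ [496.8 296.7] 53.5 rect [496.6 296.6] [52.  52.8] 45.61
bottle 835 z 0.1762 circ [498.6 213.1] 32.8 rect [498.8 212.9] [32.4 31.9] 45.5
```

jog_arm(
  steps=[
    [0, 0, 0.19, 0.08, -0.14, 0, -1],
    [0, 0, 0, 0, 0, 0.3, -1],
    [0, 0, 0, 0, 0, 0.6, -1],
    [0, 0, 0, 0, 0, 0.6, -1],
    [0, 0, 0, 0, 0, 0.4, -1],
    [0, 0, 0, 0, 0, 0.24, -1],
    [0, 0, 0, 0, 0, 0, -1],
  ],
)

```text
time_s: 12.8
tool_pos: [0.4983, 0.2134, 0.149]
tool_rot: [3.138, 0.11, -0.004]
force: [-0.1, 1.6, 0.9]
finger_gap: 0.0881
gripper_force: 0.0
```

Run:
```python
from m import *
plan(.4986,.2132,.149,.072)
```

```text
t 12.8 pos [0.4983 0.2134 0.149 ] yaw 0.0702 tilt 0.15 gap 0.0881 F [-0.1  1.6  0.9] go [0.01 0.01 0.  ] turn -0.012
```

jog_arm(
  steps=[
    [0, 0, 0, 0, 0, 0, 1],
    [0, 0, 0, 0, 0, 0, 1],
    [0, 0, 0, 0, 0, 0, 1],
    [0, 0, 0, 0, 0, 0, 1],
    [0, 0, 0, 0, 0, 0, 1],
    [0, 0, 0, 0, 0, 0, 1],
    [0, 0, 0, 0, 0, 0, 1],
    [0, 0, 0, 0, 0, 0, 1],
  ],
  newtons=6,
)

```text
time_s: 13.6
tool_pos: [0.4987, 0.2142, 0.1502]
tool_rot: [3.139, 0.113, -0.0]
force: [0.1, -0.1, 1.1]
finger_gap: 0.0292
gripper_force: 6.0
```

jog_arm(
  steps=[
    [0, 0, 0, 0, 0, 0, 1],
    [0, 0, 0, 0, 0, 0, 1],
    [0, 0, 0, 0, 0, 0, 1],
    [0, 0, 0, 0, 0, 0, 1],
  ],
  newtons=25,
)

```text
time_s: 14.0
tool_pos: [0.4987, 0.2143, 0.1502]
tool_rot: [3.139, 0.113, 0.0]
force: [-0.1, -0.3, 1.4]
finger_gap: 0.0281
gripper_force: 25.0
```

jog_arm(
  steps=[
    [0, 0, 0, 0, 0, -0.1, 1],
    [0, 0, 0, 0, 0, -0.3, 1],
    [0, 0, 0, 0, 0, -0.6, 1],
    [0, 0, 0, 0, 0, -0.5, 1],
    [0, 0, 0, 0, 0, -0.3, 1],
    [0, 0, 0, 0, 0.1, -0.1, 1],
    [0, 0, 0, 0.05, 0.3, 0, 1],
    [0, 0, 0, 0.06, 0.5, 0, 1],
  ],
)

```text
time_s: 14.8
tool_pos: [0.5067, 0.1699, 0.2444]
tool_rot: [-3.139, -0.117, 0.002]
force: [0.7, -1.1, -3.0]
finger_gap: 0.0281
gripper_force: 25.0
```

jog_arm(
  steps=[
    [0, 0, 0, 0.08, 0.6, 0, 1],
    [0, 0, 0, 0.08, 0.7, 0, 1],
    [0, 0, 0, 0.08, 0.7, 0, 1],
    [0, 0, 0, 0.08, 0.7, 0, 1],
    [0, 0, 0, 0.08, 0.7, 0, 1],
    [0, 0, 0, 0.08, 0.7, 0, 1],
    [0, 0, 0, 0.08, 0.7, 0, 1],
    [0, 0, 0, 0.08, 0.7, 0, 1],
  ],
)

```text
time_s: 15.6
tool_pos: [0.5576, -0.1052, 0.2437]
tool_rot: [3.139, 0.111, -0.005]
force: [0.0, -0.4, -2.1]
finger_gap: 0.0282
gripper_force: 25.0
```

jog_arm(
  steps=[
    [0, 0, 0, 0.08, 0.7, 0, 1],
    [0, 0, 0, 0.08, 0.7, 0, 1],
    [0, 0, 0, 0.08, 0.7, 0, 1],
    [0, 0, 0, 0.08, 0.7, 0, 1],
    [0, 0, 0, 0.08, 0.6, 0, 1],
    [0, 0, 0, 0.08, 0.4, 0, 1],
    [0, 0, 0, 0, 0.2, 0, 1],
    [0, 0, 0, 0, 0, 0, 1],
  ],
)

```text
time_s: 16.4
tool_pos: [0.5955, -0.3022, 0.2436]
tool_rot: [3.14, 0.108, -0.005]
force: [-0.5, 0.3, -2.6]
finger_gap: 0.0279
gripper_force: 25.0
```

Run:
```python
from m import *
plan(.594,-.308,.14,.072)
```

```text
t 16.4 pos [ 0.5955 -0.3022  0.2436] yaw 0.0685 tilt 0.18 gap 0.0279 F [-0.5  0.3 -2.6] go [-0.03  0.11  2.07] turn -0.023
```

jog_arm(
  steps=[
    [0, 0, 0, -0.03, 0.11, 0.1, 1],
    [0, 0, 0, 0, 0, 0.4, 1],
    [0, 0, 0, 0, 0, 0.6, 1],
    [0, 0, 0, 0, 0, 0.5, 1],
    [0, 0, 0, 0, 0, 0.25, 1],
    [0, 0, 0, 0, 0, 0.1, 1],
    [0, 0, 0, 0, 0, 0, 1],
    [0, 0, 0, 0, 0, 0, 1],
  ],
)

```text
time_s: 17.2
tool_pos: [0.5972, -0.3055, 0.149]
tool_rot: [3.139, 0.113, 0.003]
force: [-0.5, -0.1, -2.3]
finger_gap: 0.0278
gripper_force: 25.0
```

jog_arm(
  steps=[
    [0, 0, 0, 0, 0, 0.02, 1],
    [0, 0, 0, 0, 0, 0.02, 1],
    [0, 0, 0, 0, 0, 0, 1],
  ],
)

```text
time_s: 17.5
tool_pos: [0.5964, -0.3055, 0.1461]
tool_rot: [3.139, 0.113, 0.001]
force: [-0.3, -0.3, -3.0]
finger_gap: 0.0284
gripper_force: 25.0
```

jog_arm(
  steps=[
    [0, 0, 0, 0, 0, 0.02, 1],
    [0, 0, 0, 0, 0, 0.02, 1],
    [0, 0, 0, 0, 0, 0, 1],
  ],
)

```text
time_s: 17.8
tool_pos: [0.5962, -0.3054, 0.1435]
tool_rot: [-3.139, -0.113, 0.0]
force: [0.1, -0.7, -2.8]
finger_gap: 0.0284
gripper_force: 25.0
```

jog_arm(
  steps=[
    [0, 0, 0, 0, 0, 0.02, 1],
    [0, 0, 0, 0, 0, 0.02, 1],
    [0, 0, 0, 0, 0, 0, 1],
  ],
)

```text
time_s: 18.1
tool_pos: [0.5961, -0.3054, 0.1415]
tool_rot: [-3.139, -0.113, 0.0]
force: [0.7, 0.5, -2.2]
finger_gap: 0.0281
gripper_force: 25.0
```

jog_arm(
  steps=[
    [0, 0, 0, 0, 0, 0.02, 1],
    [0, 0, 0, 0, 0, 0.01, 1],
    [0, 0, 0, 0, 0, 0, 1],
  ],
)

```text
time_s: 18.4
tool_pos: [0.5964, -0.3055, 0.1403]
tool_rot: [3.139, 0.113, 0.001]
force: [0.5, -0.3, -1.9]
finger_gap: 0.0284
gripper_force: 25.0
```

jog_arm(
  steps=[
    [0, 0, 0, 0, 0, 0.02, 1],
    [0, 0, 0, 0, 0, 0, 1],
    [0, 0, 0, 0, 0, 0, 1],
  ],
)

```text
time_s: 18.7
tool_pos: [0.5969, -0.3058, 0.1401]
tool_rot: [3.139, 0.112, 0.003]
force: [0.5, -0.5, 4.1]
finger_gap: 0.0283
gripper_force: 25.0
```

jog_arm(
  steps=[
    [0, 0, 0, 0, 0, 0.01, 1],
    [0, 0, 0, 0, 0, 0, 1],
    [0, 0, 0, 0, 0, 0, 1],
  ],
)

```text
time_s: 19.0
tool_pos: [0.597, -0.306, 0.14]
tool_rot: [3.138, 0.112, 0.003]
force: [-0.9, -0.2, 7.5]
finger_gap: 0.0278
gripper_force: 25.0
```

jog_arm(
  steps=[
    [0, 0, 0, 0, 0, 0, -1],
    [0, 0, 0, 0, 0, 0, -1],
    [0, 0, 0, 0, 0, 0, -1],
    [0, 0, 0, 0, 0, 0, -1],
    [0, 0, 0, 0, 0, 0, -1],
    [0, 0, 0, 0, 0, 0, -1],
    [0, 0, 0, 0, 0, -0.2, -1],
    [0, 0, 0, 0, 0, -0.5, -1],
  ],
)

```text
time_s: 19.8
tool_pos: [0.5947, -0.3048, 0.1724]
tool_rot: [-3.138, -0.113, 0.007]
force: [-0.1, -0.2, -0.0]
finger_gap: 0.0875
gripper_force: 0.0
```

jog_arm(
  steps=[
    [0, 0, 0, 0, 0, -0.7, -1],
    [0, 0, 0, 0, -0.2, -0.6, -1],
    [0, 0, 0, -0.05, -0.6, -0.2, -1],
    [0, 0, 0, -0.08, -0.9, 0, -1],
    [0, 0, 0, -0.08, -0.9, 0, -1],
    [0, 0, 0, -0.08, -0.9, 0, -1],
    [0, 0, 0, -0.08, -0.9, 0, -1],
    [0, 0, 0, -0.08, -0.9, 0, -1],
  ],
)

```text
time_s: 20.6
tool_pos: [0.5546, -0.041, 0.2497]
tool_rot: [3.14, 0.112, 0.002]
force: [0.3, -0.2, 0.5]
finger_gap: 0.0883
gripper_force: 0.0
```

jog_arm(
  steps=[
    [0, 0, 0, -0.08, -0.9, 0, -1],
    [0, 0, 0, -0.08, -0.9, 0, -1],
    [0, 0, 0, -0.08, -0.9, 0, -1],
    [0, 0, 0, -0.08, -0.9, 0, -1],
    [0, 0, 0, -0.08, -0.9, 0, -1],
    [0, 0, 0, -0.08, -0.9, 0, -1],
    [0, 0, 0, -0.08, -0.9, 0, -1],
    [0, 0, 0, -0.08, -0.9, 0, -1],
  ],
)

```text
time_s: 21.4
tool_pos: [0.4967, 0.316, 0.2497]
tool_rot: [-3.139, -0.113, -0.002]
force: [1.3, 0.8, -0.1]
finger_gap: 0.0878
gripper_force: 0.0
```

Run:
```python
from m import *
plan(.4887,.3784,.116,.072)
f=measure(cam('scene')); f('vase',.145,.384,-.307,.06,.006);f('bottle',.165,.597,-.306,.04,.006)
```

```text
t 21.4 pos [0.4967 0.316  0.2497] yaw 0.0719 tilt 0.07 gap 0.0878 F [ 1.3  0.8 -0.1] go [-0.07 -1.26  2.67] turn -0.001
vase 79 z 0.1436 circ [ 384.3 -305.3] 86.9 rect [ 384.5 -306.9] [68.8 65.8] 5.51
bottle 36 z 0.1642 circ [ 595.5 -303.7] 33.8 rect [ 595.7 -305.2] [28.4 29.8] 72.33
```

jog_arm(
  steps=[
    [0, 0, 0, -0.03, -0.6, 0, -1],
    [0, 0, 0, -0.02, -0.4, 0, -1],
    [0, 0, 0, -0.02, -0.2, 0, -1],
    [0, 0, 0, 0, -0.06, 0.2, -1],
    [0, 0, 0, 0, 0, 0.5, -1],
    [0, 0, 0, 0, 0, 0.7, -1],
    [0, 0, 0, 0, 0, 0.7, -1],
    [0, 0, 0, 0, 0, 0.4, -1],
  ],
)

```text
time_s: 22.25
tool_pos: [0.4885, 0.3734, 0.1207]
tool_rot: [3.136, 0.11, -0.005]
force: [-0.1, -0.2, -0.6]
finger_gap: 0.0884
gripper_force: 0.0
```

jog_arm(
  steps=[
    [0, 0, 0, 0, 0, 0.17, -1],
    [0, 0, 0, 0, 0, 0, -1],
  ],
)

```text
time_s: 22.45
tool_pos: [0.489, 0.3749, 0.1141]
tool_rot: [3.137, 0.111, -0.003]
force: [0.3, -0.3, 0.6]
finger_gap: 0.0885
gripper_force: 0.0
```

Run:
```python
from m import *
plan(.4887,.3784,.116,.072)
```

```text
t 22.45 pos [0.489  0.3749 0.1141] yaw 0.0705 tilt 0.16 gap 0.0885 F [ 0.3 -0.3  0.6] go [-0.   -0.07 -0.04] turn -0.01
```

jog_arm(
  steps=[
    [0, 0, 0, 0, -0.05, -0.04, -1],
    [0, 0, 0, 0, 0, 0, -1],
  ],
)

```text
time_s: 22.65
tool_pos: [0.4898, 0.3802, 0.1189]
tool_rot: [-3.137, -0.113, -0.004]
force: [0.0, 0.8, -0.5]
finger_gap: 0.088
gripper_force: 0.0
```

jog_arm(
  steps=[
    [0, 0, 0, 0, 0, 0, 1],
    [0, 0, 0, 0, 0, 0, 1],
    [0, 0, 0, 0, 0, 0, 1],
    [0, 0, 0, 0, 0, 0, 1],
    [0, 0, 0, 0, 0, 0, 1],
  ],
  newtons=8,
)

```text
time_s: 23.15
tool_pos: [0.489, 0.3792, 0.1176]
tool_rot: [-3.139, -0.113, -0.001]
force: [-0.9, 0.1, 4.1]
finger_gap: 0.0661
gripper_force: 8.0
```

jog_arm(
  steps=[
    [0, 0, 0, 0, 0, 0, 1],
    [0, 0, 0, 0, 0, 0, 1],
    [0, 0, 0, 0, 0, 0, 1],
  ],
  newtons=20,
)

```text
time_s: 23.45
tool_pos: [0.489, 0.3792, 0.1176]
tool_rot: [-3.139, -0.113, -0.001]
force: [-1.0, -1.5, 5.7]
finger_gap: 0.0655
gripper_force: 19.9
```

jog_arm(
  steps=[
    [0, 0, 0, 0, 0, -0.1, 1],
    [0, 0, 0, 0, 0, -0.3, 1],
    [0, 0, 0, 0, 0, -0.6, 1],
    [0, 0, 0, 0, 0, -0.5, 1],
    [0, 0, 0, 0, 0, -0.3, 1],
    [0, 0, 0, 0, 0.1, -0.1, 1],
    [0, 0, 0, -0.02, 0.3, 0, 1],
    [0, 0, 0, -0.04, 0.5, 0, 1],
  ],
)

```text
time_s: 24.25
tool_pos: [0.4882, 0.3337, 0.2115]
tool_rot: [3.139, 0.116, -0.002]
force: [-0.3, -0.5, -2.5]
finger_gap: 0.0658
gripper_force: 19.8
```

jog_arm(
  steps=[
    [0, 0, 0, -0.05, 0.7, 0, 1],
    [0, 0, 0, -0.05, 0.7, 0, 1],
    [0, 0, 0, -0.05, 0.7, 0, 1],
    [0, 0, 0, -0.05, 0.7, 0, 1],
    [0, 0, 0, -0.05, 0.7, 0, 1],
    [0, 0, 0, -0.05, 0.7, 0, 1],
    [0, 0, 0, -0.05, 0.7, 0, 1],
    [0, 0, 0, -0.05, 0.7, 0, 1],
  ],
)

```text
time_s: 25.05
tool_pos: [0.4875, 0.0502, 0.2113]
tool_rot: [3.138, 0.111, -0.004]
force: [0.9, -0.6, -2.3]
finger_gap: 0.0657
gripper_force: 19.8
```

jog_arm(
  steps=[
    [0, 0, 0, -0.05, 0.7, 0, 1],
    [0, 0, 0, -0.05, 0.7, 0, 1],
    [0, 0, 0, -0.05, 0.7, 0, 1],
    [0, 0, 0, -0.05, 0.7, 0, 1],
    [0, 0, 0, -0.05, 0.7, 0, 1],
    [0, 0, 0, -0.05, 0.7, 0, 1],
    [0, 0, 0, -0.05, 0.7, 0, 1],
    [0, 0, 0, -0.05, 0.7, 0, 1],
  ],
)

```text
time_s: 25.85
tool_pos: [0.4869, -0.2296, 0.2112]
tool_rot: [-3.139, -0.111, 0.005]
force: [0.2, -0.4, -1.9]
finger_gap: 0.0652
gripper_force: 19.8
```

Run:
```python
from m import *
plan(.490,-.308,.1076,.072)
```

```text
t 25.85 pos [ 0.4869 -0.2296  0.2112] yaw 0.0707 tilt 0.19 gap 0.0652 F [ 0.2 -0.4 -1.9] go [-0.04  1.57  2.07] turn -0.008
```

jog_arm(
  steps=[
    [0, 0, 0, 0, 0.6, 0, 1],
    [0, 0, 0, 0, 0.5, 0, 1],
    [0, 0, 0, 0, 0.3, 0.1, 1],
    [0, 0, 0, 0, 0.1, 0.4, 1],
    [0, 0, 0, 0, 0, 0.6, 1],
    [0, 0, 0, 0, 0, 0.5, 1],
    [0, 0, 0, 0, 0, 0.25, 1],
    [0, 0, 0, 0, 0, 0.1, 1],
  ],
)

```text
time_s: 26.65
tool_pos: [0.4934, -0.3014, 0.113]
tool_rot: [-3.138, -0.114, 0.005]
force: [0.2, -0.5, -2.3]
finger_gap: 0.0658
gripper_force: 19.8
```

jog_arm(
  steps=[
    [0, 0, 0, 0, 0, 0.02, 1],
    [0, 0, 0, 0, 0, 0.02, 1],
    [0, 0, 0, 0, 0, 0, 1],
    [0, 0, 0, 0, 0, 0, 1],
  ],
)

```text
time_s: 27.05
tool_pos: [0.4952, -0.3025, 0.1136]
tool_rot: [3.139, 0.113, 0.002]
force: [-0.4, 0.9, -2.0]
finger_gap: 0.0655
gripper_force: 19.8
```

jog_arm(
  steps=[
    [0, 0, 0, 0, 0, 0.02, 1],
    [0, 0, 0, 0, 0, 0.02, 1],
    [0, 0, 0, 0, 0, 0, 1],
  ],
)

```text
time_s: 27.35
tool_pos: [0.4947, -0.3022, 0.1107]
tool_rot: [3.14, 0.113, -0.0]
force: [-0.3, -0.2, -2.2]
finger_gap: 0.0656
gripper_force: 19.8
```

jog_arm(
  steps=[
    [0, 0, 0, 0, 0, 0.02, 1],
    [0, 0, 0, 0, 0, 0.02, 1],
    [0, 0, 0, 0, 0, 0, 1],
  ],
)

```text
time_s: 27.65
tool_pos: [0.4946, -0.3022, 0.1085]
tool_rot: [-3.139, -0.113, 0.0]
force: [0.1, 0.2, -1.4]
finger_gap: 0.0655
gripper_force: 19.8
```

jog_arm(
  steps=[
    [0, 0, 0, 0, 0, 0.02, 1],
    [0, 0, 0, 0, 0, 0.01, 1],
    [0, 0, 0, 0, 0, 0, 1],
  ],
)

```text
time_s: 27.95
tool_pos: [0.4948, -0.3022, 0.1076]
tool_rot: [3.139, 0.113, 0.0]
force: [-1.1, -0.5, 1.5]
finger_gap: 0.0657
gripper_force: 19.8
```

jog_arm(
  steps=[
    [0, 0, 0, 0, 0, 0.01, 1],
    [0, 0, 0, 0, 0, 0, -1],
    [0, 0, 0, 0, 0, 0, -1],
    [0, 0, 0, 0, 0, 0, -1],
    [0, 0, 0, 0, 0, 0, -1],
    [0, 0, 0, 0, 0, 0, -1],
    [0, 0, 0, 0, 0, -0.2, -1],
    [0, 0, 0, 0, 0, -0.5, -1],
  ],
)

```text
time_s: 28.75
tool_pos: [0.4935, -0.3015, 0.1409]
tool_rot: [-3.138, -0.113, 0.006]
force: [0.6, 0.1, 0.1]
finger_gap: 0.0879
gripper_force: 0.0
```

jog_arm(
  steps=[
    [0, 0, 0, 0, 0, -0.8, -1],
    [0, 0, 0, 0, 0, -0.8, -1],
    [0, 0, 0, 0.02, -0.2, -0.5, -1],
    [0, 0, 0, 0.05, -0.6, 0, -1],
    [0, 0, 0, 0.07, -0.9, 0, -1],
    [0, 0, 0, 0.07, -0.9, 0, -1],
    [0, 0, 0, 0.07, -0.9, 0, -1],
    [0, 0, 0, 0.07, -0.9, 0, -1],
  ],
)

```text
time_s: 29.55
tool_pos: [0.4963, -0.0798, 0.2476]
tool_rot: [3.139, 0.112, 0.002]
force: [0.6, 0.5, -1.2]
finger_gap: 0.0882
gripper_force: 0.0
```

jog_arm(
  steps=[
    [0, 0, 0, 0.07, -0.9, 0, -1],
    [0, 0, 0, 0.07, -0.9, 0, -1],
    [0, 0, 0, 0.07, -0.9, 0, -1],
    [0, 0, 0, 0.07, -0.9, 0, -1],
    [0, 0, 0, 0.07, -0.9, 0, -1],
    [0, 0, 0, 0.07, -0.9, 0, -1],
    [0, 0, 0, 0.05, -0.6, 0, -1],
    [0, 0, 0, 0, 0, 0, -1],
  ],
)

```text
time_s: 30.35
tool_pos: [0.4974, 0.2259, 0.2476]
tool_rot: [-3.134, -0.126, -0.002]
force: [-0.6, -0.1, -0.4]
finger_gap: 0.088
gripper_force: 0.0
```

Run:
```python
from m import *
f=measure(cam('wrist')); f('bowl',.078,.497,.298,.035)
plan(.4967,.2968,.055,.072)
d=cam('scene');f=measure(d); f('vase',.145,.384,-.307,.06,.006);f('bottle',.165,.597,-.306,.04,.006);f('tumbler',.14,.495,-.302,.045,.006)
save(d,'s2.png',1.5)
```

```text
bowl 535 z 0.079 circ [496.9 296.2] 53.2 rect [496.9 295.9] [52.  52.1] 84.12
t 30.4 pos [0.4978 0.2221 0.2473] yaw 0.0766 tilt 0.1 gap 0.0882 F [ 0.5 -0.5 -0.4] go [ 0.09 -1.48  3.85] turn 0.031
vase 81 z 0.1434 circ [ 384.4 -304.8] 85.9 rect [ 385.3 -306.6] [64.6 69.4] 3.89
bottle 40 z 0.1637 circ [ 596.  -304.1] 33.9 rect [ 595.7 -304.8] [32.  30.5] 80.07
tumbler 65 z 0.1376 circ [ 493.1 -300.6] 69.9 rect [ 494.3 -301.1] [67.7 60. ] 56.94
```

View pics/s2.png

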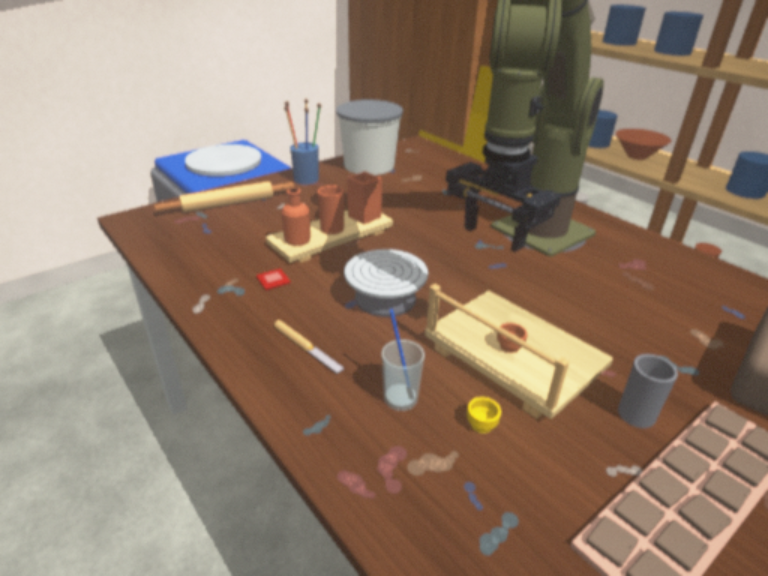

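The pots stand upright on the board at (295,225), (332,208) and (367,198), and the bowl is alone on the shelf at (512,337). Next is the bowl.

jog_arm(
  steps=[
    [0, 0, 0.03, 0.05, -0.6, 0, -1],
    [0, 0, 0, 0.04, -0.5, 0, -1],
    [0, 0, 0, 0, -0.3, 0, -1],
    [0, 0, 0, 0, -0.08, 0.3, -1],
    [0, 0, 0, 0, 0, 0.6, -1],
    [0, 0, 0, 0, 0, 0.7, -1],
    [0, 0, 0, 0, 0, 0.7, -1],
    [0, 0, 0, 0, 0, 0.3, -1],
  ],
)

```text
time_s: 31.25
tool_pos: [0.4967, 0.2902, 0.114]
tool_rot: [3.135, 0.102, -0.006]
force: [0.3, -0.1, 0.3]
finger_gap: 0.088
gripper_force: 0.0
```

jog_arm(
  steps=[
    [0, 0, 0, 0, 0, 0, -1],
    [0, 0, 0, 0, 0, 0, -1],
  ],
)

```text
time_s: 31.45
tool_pos: [0.4983, 0.2925, 0.1172]
tool_rot: [3.139, 0.103, 0.001]
force: [0.2, 0.8, 0.1]
finger_gap: 0.0879
gripper_force: 0.0
```

Run:
```python
from m import *
plan(.4970,.2964,.055,.072)
```

```text
t 31.45 pos [0.4983 0.2925 0.1172] yaw 0.0658 tilt 0.05 gap 0.0879 F [0.2 0.8 0.1] go [-0.02 -0.08  1.24] turn -0.041
```

jog_arm(
  steps=[
    [0, 0, 0, -0.02, -0.08, 0.2, -1],
    [0, 0, 0, 0, 0, 0.4, -1],
    [0, 0, 0, 0, 0, 0.4, -1],
    [0, 0, 0, 0, 0, 0.24, -1],
    [0, 0, 0, 0, 0, 0, -1],
    [0, 0, 0, 0, 0, 0, -1],
  ],
)

```text
time_s: 32.05
tool_pos: [0.4968, 0.2977, 0.0552]
tool_rot: [-3.139, -0.106, -0.001]
force: [0.2, -1.0, 0.5]
finger_gap: 0.0883
gripper_force: 0.0
```

jog_arm(
  steps=[
    [0, 0, 0, 0, 0, 0, 1],
    [0, 0, 0, 0, 0, 0, 1],
    [0, 0, 0, 0, 0, 0, 1],
    [0, 0, 0, 0, 0, 0, 1],
    [0, 0, 0, 0, 0, 0, 1],
    [0, 0, 0, 0, 0, 0, 1],
    [0, 0, 0, 0, 0, 0, 1],
  ],
  newtons=5,
)

```text
time_s: 32.75
tool_pos: [0.4966, 0.2974, 0.0549]
tool_rot: [3.14, 0.106, 0.001]
force: [-0.0, -0.1, 3.5]
finger_gap: 0.0546
gripper_force: 5.0
```

jog_arm(
  steps=[
    [0, 0, 0, 0, 0, 0, 1],
    [0, 0, 0, 0, 0, 0, 1],
    [0, 0, 0, 0, 0, 0, 1],
  ],
  newtons=12,
)

```text
time_s: 33.05
tool_pos: [0.4966, 0.2975, 0.0549]
tool_rot: [-3.14, -0.106, -0.001]
force: [0.0, -1.4, 4.6]
finger_gap: 0.0539
gripper_force: 12.0
```

Run:
```python
from m import *
plan(.552,-.006,.2,.072)
```

```text
t 33.05 pos [0.4966 0.2975 0.0549] yaw 0.0673 tilt 0.02 gap 0.0539 F [ 0.  -1.4  4.6] go [ 0.7   6.13 -2.9 ] turn -0.031
```

jog_arm(
  steps=[
    [0, 0, 0, 0, 0, -0.1, 1],
    [0, 0, 0, 0, 0, -0.3, 1],
    [0, 0, 0, 0, 0, -0.6, 1],
    [0, 0, 0, 0, 0, -0.7, 1],
    [0, 0, 0, 0, 0, -0.5, 1],
    [0, 0, 0, 0, 0.1, -0.2, 1],
    [0, 0, 0, 0, 0.3, 0, 1],
    [0, 0, 0, 0, 0.6, 0, 1],
  ],
)

```text
time_s: 33.85
tool_pos: [0.499, 0.2482, 0.1741]
tool_rot: [-3.138, -0.111, 0.001]
force: [0.5, -1.1, -1.9]
finger_gap: 0.0536
gripper_force: 12.0
```

jog_arm(
  steps=[
    [0, 0, 0, 0, 0.7, 0, 1],
    [0, 0, 0, 0, 0.7, 0, 1],
    [0, 0, 0, 0, 0.7, 0, 1],
    [0, 0, 0, 0, 0.7, 0, 1],
    [0, 0, 0, 0, 0.7, 0, 1],
    [0, 0, 0, 0, 0.7, 0, 1],
    [0, 0, 0, 0, 0.5, 0, 1],
    [0, 0, 0, 0.06, 0.3, 0, 1],
  ],
)

```text
time_s: 34.65
tool_pos: [0.5171, -0.0066, 0.173]
tool_rot: [3.137, 0.098, -0.008]
force: [1.1, 0.3, -0.8]
finger_gap: 0.0542
gripper_force: 12.0
```

jog_arm(
  steps=[
    [0, 0, 0, 0, 0.1, 0, 1],
    [0, 0, 0, 0, 0, 0, 1],
    [0, 0, 0, 0, 0, 0, 1],
  ],
)

```text
time_s: 34.95
tool_pos: [0.5193, -0.0058, 0.1742]
tool_rot: [-3.139, -0.108, 0.002]
force: [0.8, 0.3, -1.0]
finger_gap: 0.0538
gripper_force: 12.0
```

Run:
```python
from m import *
plan(.552,-.006,.09,.072)
d=cam('wrist'); save(d,'w3.png',1.5); np.savez('w3.npz',**{k:d[k] for k in('image','z_map','K','R','t','C')})
P=cloud(d); hsv=cv2.cvtColor(d['image'],cv2.COLOR_RGB2HSV)
m=(abs(P[...,2]-.0755)<.005)&(np.hypot(P[...,0]-.552,P[...,1]+.006)<.1); p=P[m][:,:2]*1000
r=cv2.minEnclosingCircle(p.astype(np.float32));print(r,np.median(P[m][:,2]),p.min(0),p.max(0))
```

```text
t 34.95 pos [ 0.5193 -0.0058  0.1742] yaw 0.0685 tilt 0.08 gap 0.0538 F [ 0.8  0.3 -1. ] go [0.66 0.05 1.68] turn -0.023
((550.0175170898438, -8.841448783874512), 90.23738861083984) 0.07669685790770409 [472.8326895  -98.32764061] [639.84893488  80.75322993]
```

View pics/w3.png

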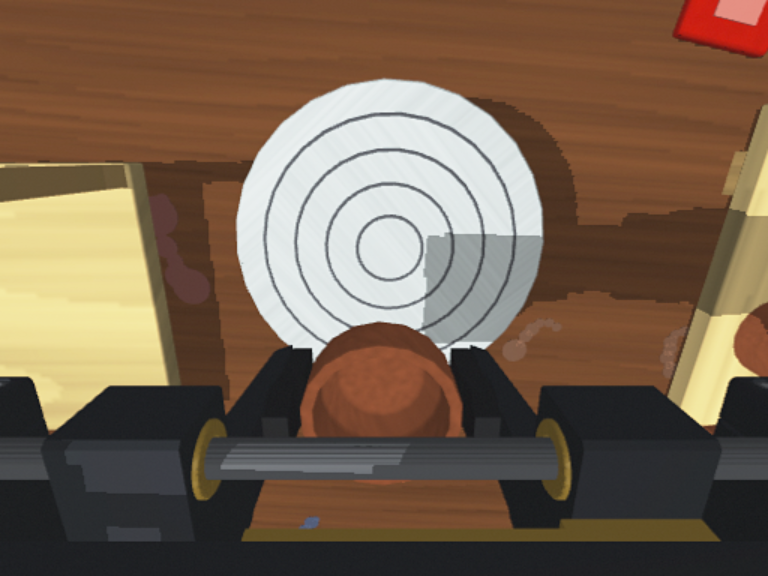

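The wheel's rings centre at (389,248), and the held bowl sits squarely in the fingers at (382,400). I take the wheel centre as about (0.551, −0.0075).

jog_arm(
  steps=[
    [0, 0, 0, 0.2, 0.04, 0, 1],
    [0, 0, 0, 0.3, 0.04, 0, 1],
    [0, 0, 0, 0.13, 0, 0.2, 1],
    [0, 0, 0, 0, 0, 0.5, 1],
    [0, 0, 0, 0, 0, 0.5, 1],
    [0, 0, 0, 0, 0, 0.25, 1],
    [0, 0, 0, 0, 0, 0.1, 1],
    [0, 0, 0, 0, 0, 0, 1],
  ],
)

```text
time_s: 35.8
tool_pos: [0.5515, -0.0082, 0.0967]
tool_rot: [3.14, 0.106, -0.001]
force: [0.6, 0.6, 0.4]
finger_gap: 0.054
gripper_force: 12.0
```

jog_arm(
  steps=[
    [0, 0, 0, 0, 0, 0, 1],
    [0, 0, 0, 0, 0, 0, 1],
  ],
)

```text
time_s: 36.0
tool_pos: [0.5524, -0.0085, 0.0981]
tool_rot: [-3.14, -0.106, -0.003]
force: [-1.0, -0.2, -1.1]
finger_gap: 0.0539
gripper_force: 12.0
```

Run:
```python
from m import *
plan(.5508,-.0075,.09,.072)
d=dict(np.load('w3.npz')); print(onplane(d,389/1.5,248/1.5,.0765))
```

```text
t 36.0 pos [ 0.5524 -0.0085  0.0981] yaw 0.0672 tilt 0.11 gap 0.0539 F [-1.  -0.2 -1.1] go [-0.03 -0.02  0.16] turn -0.032
[ 0.55034494 -0.00902443  0.0765    ]
```

jog_arm(
  steps=[
    [0, 0, 0, -0.02, 0, 0.05, 1],
    [0, 0, 0, 0, 0, 0.03, 1],
    [0, 0, 0, 0, 0, 0.02, 1],
    [0, 0, 0, 0, 0, 0, 1],
  ],
)

```text
time_s: 36.4
tool_pos: [0.5506, -0.0086, 0.0921]
tool_rot: [3.14, 0.106, -0.0]
force: [-0.8, 0.6, -0.2]
finger_gap: 0.0539
gripper_force: 12.0
```

jog_arm(
  steps=[
    [0, 0, 0, 0, 0, 0.02, 1],
    [0, 0, 0, 0, 0, 0.02, 1],
    [0, 0, 0, 0, 0, 0, 1],
  ],
)

```text
time_s: 36.7
tool_pos: [0.5506, -0.0086, 0.09]
tool_rot: [3.14, 0.106, -0.0]
force: [-0.3, 0.3, -0.8]
finger_gap: 0.0538
gripper_force: 12.0
```

jog_arm(
  steps=[
    [0, 0, 0, 0, 0, 0.02, 1],
    [0, 0, 0, 0, 0, 0, 1],
  ],
)

```text
time_s: 36.9
tool_pos: [0.5507, -0.0086, 0.0899]
tool_rot: [3.139, 0.106, 0.0]
force: [-0.8, -0.0, 4.4]
finger_gap: 0.054
gripper_force: 12.0
```

jog_arm(
  steps=[
    [0, 0, 0, 0, 0, 0, -1],
    [0, 0, 0, 0, 0, 0, -1],
    [0, 0, 0, 0, 0, 0, -1],
    [0, 0, 0, 0, 0, 0, -1],
    [0, 0, 0, 0, 0, 0, -1],
    [0, 0, 0, 0, 0, -0.1, -1],
    [0, 0, 0, 0, 0, -0.4, -1],
    [0, 0, 0, 0, 0, -0.7, -1],
  ],
)

```text
time_s: 37.7
tool_pos: [0.5491, -0.0087, 0.1485]
tool_rot: [3.14, 0.106, -0.007]
force: [0.6, 0.2, -0.1]
finger_gap: 0.0882
gripper_force: 0.0
```

jog_arm(
  steps=[
    [0, 0, 0, 0, 0, -0.8, -1],
    [0, 0, 0, 0, 0, -0.8, -1],
    [0, 0, -0.03, -0.2, 0.3, -0.4, -1],
    [0, 0, 0, -0.2, 0.6, 0, -1],
    [0, 0, 0, -0.2, 0.8, 0, -1],
    [0, 0, 0, -0.2, 0.8, 0, -1],
    [0, 0, 0, -0.2, 0.8, 0, -1],
    [0, 0, 0, -0.2, 0.8, 0, -1],
  ],
)

```text
time_s: 38.5
tool_pos: [0.5049, -0.2189, 0.2497]
tool_rot: [3.139, 0.113, 0.0]
force: [0.4, -0.9, 0.3]
finger_gap: 0.0883
gripper_force: 0.0
```

jog_arm(
  steps=[
    [0, 0, 0, -0.2, 0.8, 0, -1],
    [0, 0, 0, -0.1, 0.6, 0, -1],
    [0, 0, 0, 0, 0.3, 0, -1],
    [0, 0, 0, 0, 0, 0, -1],
    [0, 0, 0, 0, 0, 0, -1],
  ],
)

```text
time_s: 39.0
tool_pos: [0.4973, -0.3011, 0.2493]
tool_rot: [-3.138, -0.116, -0.001]
force: [0.5, 0.3, 0.1]
finger_gap: 0.0878
gripper_force: 0.0
```

Run:
```python
from m import *
plan(.4948,-.3022,.107,.0715)
d=cam('wrist'); f=measure(d); f('vase',.145,.386,-.307,.06);f('bottle',.165,.597,-.306,.03);f('tumbler',.14,.495,-.302,.045)
d=cam('scene');f=measure(d);f('bowl',.113,.552,-.006,.04,.006)
P=cloud(d);m=(abs(P[...,2]-.0745)<.004)&(np.hypot(P[...,0]-.552,P[...,1]+.006)<.11);print(cv2.minEnclosingCircle((P[m][:,:2]*1000).astype(np.float32)))
save(d,'s3.png',1.5)
```

```text
t 39.0 pos [ 0.4973 -0.3011  0.2493] yaw 0.074 tilt 0.1 gap 0.0878 F [0.5 0.3 0.1] go [-0.05  0.02  2.85] turn 0.017
vase 818 z 0.1461 circ [ 384.9 -308.6] 90.2 rect [ 384.8 -308.1] [66.3 63.6] 5.94
bottle 1534 z 0.1665 circ [ 596.3 -306.3] 32.9 rect [ 596.3 -306.4] [32.4 31.8] 4.46
tumbler 1097 z 0.1409 circ [ 494.5 -302.3] 66.0 rect [ 495.  -302.4] [64.7 64.4] 58.12
bowl 63 z 0.1105 circ [550.5  -6.2] 57.1 rect [550.8  -6.4] [54.6 47.4] 52.21
((550.2556762695312, -9.059492111206055), 91.16780853271484)
```

View pics/s3.png

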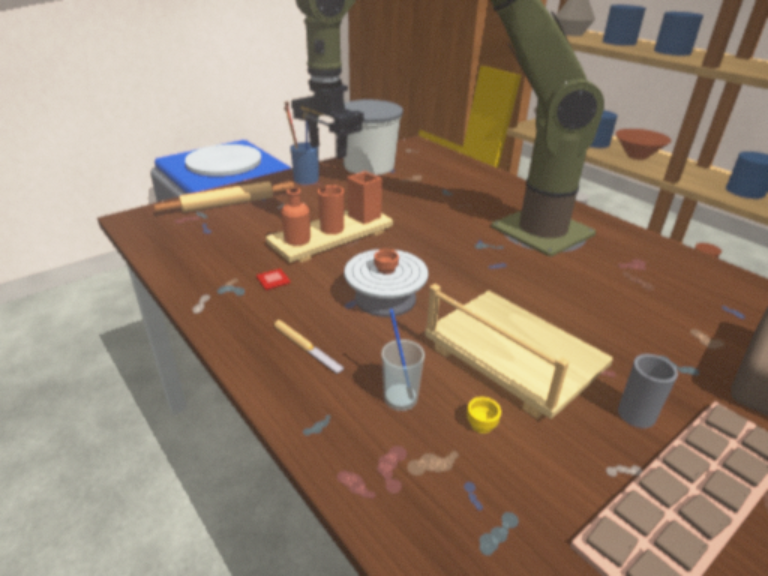

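The bowl stands at the wheel centre (386,262), and all three pots are upright on the board. Now the pots go back, tumbler first.

jog_arm(
  steps=[
    [0, 0, 0.02, -0.05, 0.02, 0.2, -1],
    [0, 0, 0, 0, 0, 0.5, -1],
    [0, 0, 0, 0, 0, 0.7, -1],
    [0, 0, 0, 0, 0, 0.7, -1],
    [0, 0, 0, 0, 0, 0.5, -1],
    [0, 0, 0, 0, 0, 0.2, -1],
    [0, 0, 0, 0, 0, 0.05, -1],
    [0, 0, 0, 0, 0, 0, -1],
  ],
)

```text
time_s: 39.9
tool_pos: [0.4947, -0.3041, 0.1072]
tool_rot: [3.139, 0.109, 0.001]
force: [-0.3, 0.5, -0.4]
finger_gap: 0.0881
gripper_force: 0.0
```

jog_arm(
  steps=[
    [0, 0, 0, 0, 0, 0, 1],
    [0, 0, 0, 0, 0, 0, 1],
    [0, 0, 0, 0, 0, 0, 1],
    [0, 0, 0, 0, 0, 0, 1],
    [0, 0, 0, 0, 0, 0, 1],
  ],
  newtons=8,
)

```text
time_s: 40.4
tool_pos: [0.4948, -0.3041, 0.1074]
tool_rot: [3.14, 0.109, 0.002]
force: [-0.1, 2.6, 4.6]
finger_gap: 0.0659
gripper_force: 8.2
```

jog_arm(
  steps=[
    [0, 0, 0, 0, 0, 0, 1],
    [0, 0, 0, 0, 0, 0, 1],
    [0, 0, 0, 0, 0, 0, 1],
  ],
  newtons=20,
)

```text
time_s: 40.7
tool_pos: [0.4947, -0.3041, 0.1074]
tool_rot: [3.14, 0.109, 0.002]
force: [-0.5, 1.9, 6.4]
finger_gap: 0.0657
gripper_force: 20.2
```

Run:
```python
from m import *
plan(.489,.3792,.2,.0715)
```

```text
t 40.7 pos [ 0.4947 -0.3041  0.1074] yaw 0.0691 tilt 0.07 gap 0.0657 F [-0.5  1.9  6.4] go [  0.83 -13.64  -1.85] turn -0.016
```

jog_arm(
  steps=[
    [0, 0, 0, 0, 0, -0.1, 1],
    [0, 0, 0, 0, 0, -0.3, 1],
    [0, 0, 0, 0, 0, -0.6, 1],
    [0, 0, 0, 0, 0, -0.6, 1],
    [0, 0, 0, 0, 0, -0.4, 1],
    [0, 0, 0, 0, -0.1, -0.2, 1],
    [0, 0, 0, 0, -0.3, 0, 1],
    [0, 0, 0, 0.03, -0.5, 0, 1],
  ],
)

```text
time_s: 41.5
tool_pos: [0.4912, -0.2595, 0.2156]
tool_rot: [3.14, 0.103, -0.003]
force: [-0.5, 0.2, -1.8]
finger_gap: 0.0656
gripper_force: 20.1
```

jog_arm(
  steps=[
    [0, 0, 0, 0.03, -0.7, 0, 1],
    [0, 0, 0, 0.03, -0.7, 0, 1],
    [0, 0, 0, 0.03, -0.7, 0, 1],
    [0, 0, 0, 0.03, -0.7, 0, 1],
    [0, 0, 0, 0.03, -0.7, 0, 1],
    [0, 0, 0, 0.05, -0.7, 0, 1],
    [0, 0, 0, 0.05, -0.7, 0, 1],
    [0, 0, 0, 0.05, -0.7, 0, 1],
  ],
)

```text
time_s: 42.3
tool_pos: [0.4863, 0.0233, 0.2154]
tool_rot: [-3.14, -0.11, 0.005]
force: [-0.5, -0.4, -2.8]
finger_gap: 0.0656
gripper_force: 20.1
```

jog_arm(
  steps=[
    [0, 0, 0, 0.07, -0.7, 0, 1],
    [0, 0, 0, 0.07, -0.7, 0, 1],
    [0, 0, 0, 0.07, -0.7, 0, 1],
    [0, 0, 0, 0.07, -0.7, 0, 1],
    [0, 0, 0, 0.07, -0.7, 0, 1],
    [0, 0, 0, 0.07, -0.7, 0, 1],
    [0, 0, 0, 0.07, -0.7, 0, 1],
    [0, 0, 0, 0.07, -0.7, 0, 1],
  ],
)

```text
time_s: 43.1
tool_pos: [0.4946, 0.3038, 0.215]
tool_rot: [3.138, 0.11, -0.005]
force: [0.2, 0.2, -2.7]
finger_gap: 0.0659
gripper_force: 20.1
```

Run:
```python
from m import *
plan(.489,.3792,.118,.0715)
```

```text
t 43.1 pos [0.4946 0.3038 0.215 ] yaw 0.0703 tilt 0.22 gap 0.0659 F [ 0.2  0.2 -2.7] go [ 0.   -1.52  1.94] turn -0.008
```

jog_arm(
  steps=[
    [0, 0, 0, 0, -0.6, 0, 1],
    [0, 0, 0, 0, -0.4, 0, 1],
    [0, 0, 0, 0, -0.2, 0.2, 1],
    [0, 0, 0, 0, -0.05, 0.5, 1],
    [0, 0, 0, 0, 0, 0.5, 1],
    [0, 0, 0, 0, 0, 0.2, 1],
    [0, 0, 0, 0, 0, 0, 1],
    [0, 0, 0, 0, 0, 0, 1],
  ],
)

```text
time_s: 43.9
tool_pos: [0.4928, 0.3644, 0.1468]
tool_rot: [3.14, 0.107, 0.0]
force: [0.5, 0.4, -2.4]
finger_gap: 0.0657
gripper_force: 20.1
```

Run:
```python
from m import *
plan(.489,.3792,.118,.0715)
```

```text
t 43.9 pos [0.4928 0.3644 0.1468] yaw 0.0683 tilt 0.01 gap 0.0657 F [ 0.5  0.4 -2.4] go [-0.05 -0.3   0.58] turn -0.021
```

jog_arm(
  steps=[
    [0, 0, -0.02, -0.03, -0.15, 0, 1],
    [0, 0, 0, -0.02, -0.15, 0.1, 1],
    [0, 0, 0, 0, 0, 0.2, 1],
    [0, 0, 0, 0, 0, 0.1, 1],
    [0, 0, 0, 0, 0, 0, 1],
    [0, 0, 0, 0, 0, 0, 1],
  ],
)

```text
time_s: 44.5
tool_pos: [0.4892, 0.3789, 0.1264]
tool_rot: [3.139, 0.112, -0.001]
force: [0.2, 0.1, -2.4]
finger_gap: 0.0656
gripper_force: 20.1
```

Run:
```python
from m import *
plan(.489,.3792,.118,.0715)
```

```text
t 44.5 pos [0.4892 0.3789 0.1264] yaw 0.0715 tilt 0.05 gap 0.0656 F [ 0.2  0.1 -2.4] go [-0.   -0.01  0.17] turn -0.0
```

jog_arm(
  steps=[
    [0, 0, 0, 0, 0, 0.06, 1],
    [0, 0, 0, 0, 0, 0.04, 1],
    [0, 0, 0, 0, 0, 0.03, 1],
    [0, 0, 0, 0, 0, 0, 1],
  ],
)

```text
time_s: 44.9
tool_pos: [0.489, 0.3793, 0.12]
tool_rot: [3.139, 0.113, -0.0]
force: [-0.3, 0.6, -3.0]
finger_gap: 0.0657
gripper_force: 20.1
```

jog_arm(
  steps=[
    [0, 0, 0, 0, 0, 0.02, 1],
    [0, 0, 0, 0, 0, 0.01, 1],
    [0, 0, 0, 0, 0, 0, 1],
  ],
)

```text
time_s: 45.2
tool_pos: [0.4891, 0.3794, 0.1186]
tool_rot: [3.139, 0.113, -0.0]
force: [-0.6, 0.7, -2.3]
finger_gap: 0.0657
gripper_force: 20.1
```

jog_arm(
  steps=[
    [0, 0, 0, 0, 0, 0.02, 1],
    [0, 0, 0, 0, 0, 0, 1],
    [0, 0, 0, 0, 0, 0, 1],
  ],
)

```text
time_s: 45.5
tool_pos: [0.4891, 0.3794, 0.1177]
tool_rot: [3.139, 0.113, -0.0]
force: [0.8, -0.2, -2.2]
finger_gap: 0.0656
gripper_force: 20.1
```

jog_arm(
  steps=[
    [0, 0, 0, 0, 0, 0.02, 1],
    [0, 0, 0, 0, 0, 0, 1],
    [0, 0, 0, 0, 0, 0, 1],
  ],
)

```text
time_s: 45.8
tool_pos: [0.4893, 0.3796, 0.1174]
tool_rot: [-3.139, -0.113, -0.001]
force: [-1.7, -0.4, 5.6]
finger_gap: 0.0658
gripper_force: 20.2
```

jog_arm(
  steps=[
    [0, 0, 0, 0, 0, 0.01, 1],
    [0, 0, 0, 0, 0, 0, 1],
    [0, 0, 0, 0, 0, 0, 1],
  ],
)

```text
time_s: 46.1
tool_pos: [0.4894, 0.3797, 0.1174]
tool_rot: [-3.139, -0.113, -0.002]
force: [-1.5, -0.8, 9.4]
finger_gap: 0.0658
gripper_force: 20.3
```

jog_arm(
  steps=[
    [0, 0, 0, 0, 0, 0, -1],
    [0, 0, 0, 0, 0, 0, -1],
    [0, 0, 0, 0, 0, 0, -1],
    [0, 0, 0, 0, 0, 0, -1],
    [0, 0, 0, 0, 0, 0, -1],
    [0, 0, 0, 0, 0, -0.2, -1],
    [0, 0, 0, 0, 0, -0.6, -1],
    [0, 0, 0, 0, 0, -0.8, -1],
  ],
)

```text
time_s: 46.9
tool_pos: [0.4882, 0.3785, 0.1961]
tool_rot: [3.137, 0.113, -0.005]
force: [0.9, 0.7, 0.3]
finger_gap: 0.0882
gripper_force: 0.0
```

jog_arm(
  steps=[
    [0, 0, 0, 0, 0, -0.8, -1],
    [0, 0, 0, 0, 0, -0.4, -1],
    [0, 0, 0, 0, 0, 0, -1],
  ],
)

```text
time_s: 47.2
tool_pos: [0.4907, 0.381, 0.2604]
tool_rot: [-3.134, -0.112, -0.01]
force: [0.6, 0.4, -0.1]
finger_gap: 0.088
gripper_force: 0.0
```

Run:
```python
from m import *
f=measure(cam('wrist'));f('tumbler',.15,.489,.38,.045)
plan(.597,-.306,.26,.0685)
```

```text
tumbler 1068 z 0.1509 circ [489.3 380.1] 65.2 rect [489.3 380. ] [64.  64.4] 84.17
t 47.25 pos [0.4897 0.38   0.2581] yaw 0.0717 tilt 0.21 gap 0.0881 F [-0.2 -0.2  0.5] go [ 1.16 13.84 -0.07] turn 0.021
```

jog_arm(
  steps=[
    [0, 0, 0.02, 0.08, 0.3, 0, -1],
    [0, 0, 0, 0.08, 0.7, 0, -1],
    [0, 0, 0, 0.08, 0.9, 0, -1],
    [0, 0, 0, 0.08, 0.9, 0, -1],
    [0, 0, 0, 0.08, 0.9, 0, -1],
    [0, 0, 0, 0.08, 0.9, 0, -1],
    [0, 0, 0, 0.08, 0.9, 0, -1],
    [0, 0, 0, 0.08, 0.9, 0, -1],
  ],
)

```text
time_s: 48.05
tool_pos: [0.5419, 0.0588, 0.2546]
tool_rot: [3.138, 0.106, -0.006]
force: [1.2, 0.9, -0.3]
finger_gap: 0.088
gripper_force: 0.0
```

jog_arm(
  steps=[
    [0, 0, 0, 0.08, 0.9, 0, -1],
    [0, 0, 0, 0.08, 0.9, 0, -1],
    [0, 0, 0, 0.08, 0.9, 0, -1],
    [0, 0, 0, 0.08, 0.9, 0, -1],
    [0, 0, 0, 0.08, 0.9, 0, -1],
    [0, 0, 0, 0.08, 0.9, 0, -1],
    [0, 0, 0, 0.06, 0.8, 0, -1],
    [0, 0, 0, 0, 0.5, 0, -1],
  ],
)

```text
time_s: 48.85
tool_pos: [0.5906, -0.2756, 0.2539]
tool_rot: [3.139, 0.1, -0.007]
force: [-0.1, 0.0, 0.1]
finger_gap: 0.0879
gripper_force: 0.0
```

jog_arm(
  steps=[
    [0, 0, 0, 0, 0.2, 0, -1],
    [0, 0, 0, 0, 0, 0, -1],
    [0, 0, 0, 0, 0, 0, -1],
  ],
)

```text
time_s: 49.15
tool_pos: [0.5934, -0.2779, 0.2555]
tool_rot: [-3.138, -0.111, 0.002]
force: [-0.2, 0.2, -0.1]
finger_gap: 0.0884
gripper_force: 0.0
```

Run:
```python
from m import *
f=measure(cam('wrist'));f('bottle',.165,.597,-.306,.03)
plan(.597,-.306,.1395,.0685)
```

```text
bottle 645 z 0.1663 circ [ 596.6 -306.2] 32.9 rect [ 596.8 -306.4] [32.3 31.9] 78.34
t 49.2 pos [ 0.5937 -0.2774  0.2559] yaw 0.0718 tilt 0.12 gap 0.0881 F [ 0.  -0.3  0.2] go [0.03 0.58 2.33] turn 0.022
```

jog_arm(
  steps=[
    [0, 0, 0, 0.03, 0.3, 0, -1],
    [0, 0, 0, 0, 0.28, 0, -1],
    [0, 0, 0, 0, 0, 0.2, -1],
    [0, 0, 0, 0, 0, 0.5, -1],
    [0, 0, 0, 0, 0, 0.5, -1],
    [0, 0, 0, 0, 0, 0.2, -1],
    [0, 0, 0, 0, 0, 0, -1],
  ],
)

```text
time_s: 49.9
tool_pos: [0.596, -0.3084, 0.1842]
tool_rot: [-3.138, -0.108, 0.006]
force: [-0.5, 0.5, 0.6]
finger_gap: 0.0884
gripper_force: 0.0
```

Run:
```python
from m import *
plan(.5968,-.3062,.1395,.0685)
```

```text
t 49.9 pos [ 0.596  -0.3084  0.1842] yaw 0.0689 tilt 0.22 gap 0.0884 F [-0.5  0.5  0.6] go [ 0.02 -0.04  0.89] turn 0.003
```

jog_arm(
  steps=[
    [0, 0, 0, 0.02, -0.03, 0.3, -1],
    [0, 0, 0, 0, 0, 0.4, -1],
    [0, 0, 0, 0, 0, 0.18, -1],
    [0, 0, 0, 0, 0, 0, -1],
  ],
)

```text
time_s: 50.3
tool_pos: [0.5975, -0.3069, 0.1411]
tool_rot: [-3.139, -0.108, 0.003]
force: [-0.5, 0.1, 0.4]
finger_gap: 0.0883
gripper_force: 0.0
```

jog_arm(
  steps=[
    [0, 0, 0, 0, 0, 0, 1],
    [0, 0, 0, 0, 0, 0, 1],
    [0, 0, 0, 0, 0, 0, 1],
    [0, 0, 0, 0, 0, 0, 1],
    [0, 0, 0, 0, 0, 0, 1],
    [0, 0, 0, 0, 0, 0, 1],
    [0, 0, 0, 0, 0, 0, 1],
    [0, 0, 0, 0, 0, 0, 1],
  ],
  newtons=6,
)

```text
time_s: 51.1
tool_pos: [0.5982, -0.307, 0.1423]
tool_rot: [-3.139, -0.108, -0.0]
force: [0.5, 1.0, 0.4]
finger_gap: 0.0291
gripper_force: 6.0
```

jog_arm(
  steps=[
    [0, 0, 0, 0, 0, 0, 1],
    [0, 0, 0, 0, 0, 0, 1],
    [0, 0, 0, 0, 0, 0, 1],
    [0, 0, 0, 0, 0, 0, 1],
  ],
  newtons=25,
)

```text
time_s: 51.5
tool_pos: [0.5981, -0.3071, 0.1423]
tool_rot: [-3.14, -0.108, -0.0]
force: [-0.2, 0.1, 0.8]
finger_gap: 0.0278
gripper_force: 24.9
```

Run:
```python
from m import *
plan(.4986,.2136,.25,.0685)
```

```text
t 51.5 pos [ 0.5981 -0.3071  0.1423] yaw 0.0688 tilt 0.0 gap 0.0278 F [-0.2  0.1  0.8] go [ -1.27 -10.53  -2.15] turn 0.002
```

jog_arm(
  steps=[
    [0, 0, 0, 0, 0, -0.1, 1],
    [0, 0, 0, 0, 0, -0.3, 1],
    [0, 0, 0, 0, 0, -0.6, 1],
    [0, 0, 0, 0, 0, -0.7, 1],
    [0, 0, 0, 0, 0, -0.5, 1],
    [0, 0, 0, -0.02, -0.1, -0.2, 1],
    [0, 0, 0, -0.1, -0.3, 0, 1],
    [0, 0, 0, -0.1, -0.5, 0, 1],
  ],
)

```text
time_s: 52.3
tool_pos: [0.5831, -0.2644, 0.2622]
tool_rot: [3.138, 0.103, -0.001]
force: [-1.0, 0.9, -2.7]
finger_gap: 0.0283
gripper_force: 25.0
```

jog_arm(
  steps=[
    [0, 0, 0, -0.15, -0.6, 0, 1],
    [0, 0, 0, -0.15, -0.7, 0, 1],
    [0, 0, 0, -0.15, -0.7, 0, 1],
    [0, 0, 0, -0.15, -0.7, 0, 1],
    [0, 0, 0, -0.15, -0.7, 0, 1],
    [0, 0, 0, -0.15, -0.7, 0, 1],
    [0, 0, 0, -0.1, -0.7, 0, 1],
    [0, 0, 0, 0, -0.7, 0, 1],
  ],
)

```text
time_s: 53.1
tool_pos: [0.5134, 0.009, 0.262]
tool_rot: [3.139, 0.108, -0.003]
force: [-0.4, 0.2, -2.4]
finger_gap: 0.0283
gripper_force: 25.0
```

jog_arm(
  steps=[
    [0, 0, 0, 0, -0.7, 0, 1],
    [0, 0, 0, 0, -0.7, 0, 1],
    [0, 0, 0, 0, -0.7, 0, 1],
    [0, 0, 0, 0, -0.6, 0, 1],
    [0, 0, 0, 0, -0.5, 0, 1],
    [0, 0, 0, 0, -0.3, 0, 1],
    [0, 0, 0, 0, 0, 0, 1],
    [0, 0, 0, 0, 0, 0, 1],
  ],
)

```text
time_s: 53.9
tool_pos: [0.5031, 0.1809, 0.262]
tool_rot: [3.138, 0.107, -0.001]
force: [-0.5, -0.5, -2.8]
finger_gap: 0.0281
gripper_force: 25.0
```

Run:
```python
from m import *
plan(.5,.2136,.1523,.0685)
```

```text
t 53.9 pos [0.5031 0.1809 0.262 ] yaw 0.0679 tilt 0.11 gap 0.0281 F [-0.5 -0.5 -2.8] go [-0.02 -0.66  2.19] turn -0.004
```

jog_arm(
  steps=[
    [0, 0, 0, -0.02, -0.3, 0, 1],
    [0, 0, 0, 0, -0.26, 0.2, 1],
    [0, 0, 0, 0, -0.1, 0.5, 1],
    [0, 0, 0, 0, 0, 0.6, 1],
    [0, 0, 0, 0, 0, 0.4, 1],
    [0, 0, 0, 0, 0, 0.2, 1],
    [0, 0, 0, 0, 0, 0, 1],
    [0, 0, 0, 0, 0, 0, 1],
  ],
)

```text
time_s: 54.7
tool_pos: [0.5004, 0.2159, 0.1676]
tool_rot: [-3.139, -0.108, -0.001]
force: [0.4, 0.3, -2.4]
finger_gap: 0.028
gripper_force: 25.0
```

Run:
```python
from m import *
plan(.5,.2136,.1523,.0685)
```

```text
t 54.7 pos [0.5004 0.2159 0.1676] yaw 0.0689 tilt 0.06 gap 0.028 F [ 0.4  0.3 -2.4] go [-0.01  0.04  0.31] turn 0.003
```

jog_arm(
  steps=[
    [0, 0, 0, 0, 0.04, 0.1, 1],
    [0, 0, 0, 0, 0, 0.1, 1],
    [0, 0, 0, 0, 0, 0.04, 1],
    [0, 0, 0, 0, 0, 0, 1],
    [0, 0, 0, 0, 0, 0, 1],
  ],
)

```text
time_s: 55.2
tool_pos: [0.5002, 0.2133, 0.1553]
tool_rot: [-3.14, -0.108, -0.0]
force: [-0.4, 0.5, -2.4]
finger_gap: 0.0281
gripper_force: 25.0
```

jog_arm(
  steps=[
    [0, 0, 0, 0, 0, 0.02, 1],
    [0, 0, 0, 0, 0, 0.02, 1],
    [0, 0, 0, 0, 0, 0, 1],
  ],
)

```text
time_s: 55.5
tool_pos: [0.5001, 0.2132, 0.1531]
tool_rot: [3.14, 0.108, -0.0]
force: [-0.1, -0.6, -2.2]
finger_gap: 0.0279
gripper_force: 25.0
```

jog_arm(
  steps=[
    [0, 0, 0, 0, 0, 0.02, 1],
    [0, 0, 0, 0, 0, 0, 1],
    [0, 0, 0, 0, 0, 0, 1],
  ],
)

```text
time_s: 55.8
tool_pos: [0.5001, 0.2133, 0.1522]
tool_rot: [3.14, 0.108, 0.0]
force: [0.3, 1.2, -3.1]
finger_gap: 0.0284
gripper_force: 25.0
```

jog_arm(
  steps=[
    [0, 0, 0, 0, 0, 0.02, 1],
    [0, 0, 0, 0, 0, 0, 1],
    [0, 0, 0, 0, 0, 0, 1],
  ],
)

```text
time_s: 56.1
tool_pos: [0.5005, 0.2139, 0.152]
tool_rot: [-3.139, -0.108, -0.002]
force: [-1.9, 0.4, 5.9]
finger_gap: 0.0283
gripper_force: 25.0
```

jog_arm(
  steps=[
    [0, 0, 0, 0, 0, 0.01, 1],
    [0, 0, 0, 0, 0, 0, 1],
    [0, 0, 0, 0, 0, 0, 1],
  ],
)

```text
time_s: 56.4
tool_pos: [0.5006, 0.2141, 0.1519]
tool_rot: [-3.139, -0.109, -0.003]
force: [-1.9, -0.3, 8.5]
finger_gap: 0.0281
gripper_force: 25.0
```

jog_arm(
  steps=[
    [0, 0, 0, 0, 0, 0, -1],
    [0, 0, 0, 0, 0, 0, -1],
    [0, 0, 0, 0, 0, 0, -1],
    [0, 0, 0, 0, 0, 0, -1],
    [0, 0, 0, 0, 0, 0, -1],
    [0, 0, 0, 0, 0, 0, -1],
    [0, 0, 0, 0, 0, -0.2, -1],
    [0, 0, 0, 0, 0, -0.5, -1],
  ],
)

```text
time_s: 57.2
tool_pos: [0.4989, 0.2126, 0.185]
tool_rot: [3.138, 0.109, -0.006]
force: [-0.1, -0.5, 0.7]
finger_gap: 0.0877
gripper_force: 0.0
```

jog_arm(
  steps=[
    [0, 0, 0, 0, 0, -0.7, -1],
    [0, 0, 0, 0, 0, -0.7, -1],
    [0, 0, 0, 0, 0, -0.2, -1],
    [0, 0, 0, 0, 0, 0, -1],
  ],
)

```text
time_s: 57.6
tool_pos: [0.501, 0.2137, 0.2676]
tool_rot: [-3.138, -0.108, -0.006]
force: [-0.3, 0.0, -0.4]
finger_gap: 0.088
gripper_force: 0.0
```

Run:
```python
from m import *
f=measure(cam('wrist'));f('bottle',.175,.498,.214,.03);f('tumbler',.15,.489,.38,.045)
plan(.3863,-.307,.26,.1)
```

```text
bottle 922 z 0.1765 circ [498.6 213.8] 33.0 rect [498.8 213.8] [32.5 31.9] 57.64
tumbler 1265 z 0.1507 circ [489.  380.2] 66.6 rect [489.  379.8] [65.8 64.8] 72.65
t 57.65 pos [0.5001 0.2131 0.266 ] yaw 0.0687 tilt 0.05 gap 0.088 F [-0.3  0.6 -1.7] go [-2.98 10.22  0.12] turn -0.209
```

jog_arm(
  steps=[
    [0, 0, 0, -0.1, 0.3, 0, -1],
    [0, 0, 0, -0.15, 0.7, 0, -1],
    [0, 0, 0, -0.2, 0.9, 0, -1],
    [0, 0, 0, -0.2, 0.9, 0, -1],
    [0, 0, 0, -0.2, 0.9, 0, -1],
    [0, 0, 0, -0.2, 0.9, 0, -1],
    [0, 0, 0, -0.2, 0.9, 0, -1],
    [0, 0, 0, -0.3, 0.9, 0, -1],
  ],
)

```text
time_s: 58.45
tool_pos: [0.4427, -0.1139, 0.2644]
tool_rot: [-3.14, -0.107, 0.005]
force: [0.3, -0.8, -0.0]
finger_gap: 0.088
gripper_force: 0.0
```

jog_arm(
  steps=[
    [0, 0, 0, -0.3, 0.9, 0, -1],
    [0, 0, 0, -0.3, 0.9, 0, -1],
    [0, 0, 0, -0.4, 0.9, 0, -1],
    [0, 0, 0, -0.3, 0.7, 0, -1],
    [0, 0, 0, -0.13, 0.3, 0, -1],
    [0, 0, -0.2, 0, 0, 0, -1],
    [0, 0, 0, 0, 0, 0, -1],
    [0, 0, 0, 0, 0, 0, -1],
  ],
)

```text
time_s: 59.25
tool_pos: [0.3863, -0.299, 0.2653]
tool_rot: [-3.136, -0.159, 0.001]
force: [0.0, -1.2, -0.7]
finger_gap: 0.0878
gripper_force: 0.0
```

Run:
```python
from m import *
f=measure(cam('wrist'));f('vase',.145,.386,-.307,.06)
plan(.3863,-.307,.1125,.1)
```

```text
vase 1578 z 0.1462 circ [ 385.1 -308.1] 89.9 rect [ 385.  -308.2] [64.4 64.1] 5.97
t 59.3 pos [ 0.3866 -0.299   0.2655] yaw 0.1018 tilt 0.07 gap 0.088 F [ 0.2 -0.4  1.5] go [-0.02  0.16  3.06] turn 0.012
```

jog_arm(
  steps=[
    [0, 0, 0, -0.02, 0.18, 0.2, -1],
    [0, 0, 0, 0, 0, 0.5, -1],
    [0, 0, 0, 0, 0, 0.7, -1],
    [0, 0, 0, 0, 0, 0.6, -1],
    [0, 0, 0, 0, 0, 0.5, -1],
    [0, 0, 0, 0, 0, 0.3, -1],
    [0, 0, 0, 0, 0, 0.2, -1],
    [0, 0, 0, 0, 0, 0, -1],
  ],
)

```text
time_s: 60.1
tool_pos: [0.3857, -0.3093, 0.1144]
tool_rot: [-3.136, -0.157, 0.003]
force: [-1.1, -0.1, 0.7]
finger_gap: 0.088
gripper_force: 0.0
```

Run:
```python
from m import *
plan(.3862,-.308,.1125,.1)
```

```text
t 60.1 pos [ 0.3857 -0.3093  0.1144] yaw 0.0998 tilt 0.13 gap 0.088 F [-1.1 -0.1  0.7] go [ 0.01 -0.02  0.04] turn -0.001
```

jog_arm(
  steps=[
    [0, 0, 0, 0, -0.02, 0.03, -1],
    [0, 0, 0, 0, 0, 0, 1],
    [0, 0, 0, 0, 0, 0, 1],
    [0, 0, 0, 0, 0, 0, 1],
    [0, 0, 0, 0, 0, 0, 1],
    [0, 0, 0, 0, 0, 0, 1],
    [0, 0, 0, 0, 0, 0, 1],
  ],
  newtons=8,
)

```text
time_s: 60.8
tool_pos: [0.3862, -0.3087, 0.1147]
tool_rot: [3.137, 0.155, 0.001]
force: [-1.4, 1.3, 5.7]
finger_gap: 0.0637
gripper_force: 8.0
```

jog_arm(
  steps=[
    [0, 0, 0, 0, 0, 0, 1],
    [0, 0, 0, 0, 0, 0, 1],
    [0, 0, 0, 0, 0, 0, 1],
  ],
  newtons=20,
)

```text
time_s: 61.1
tool_pos: [0.3862, -0.3087, 0.1147]
tool_rot: [3.137, 0.156, 0.001]
force: [-0.7, 2.5, 6.0]
finger_gap: 0.0638
gripper_force: 19.9
```

Run:
```python
from m import *
plan(.4333,.2952,.27,.099)
```

```text
t 61.1 pos [ 0.3862 -0.3087  0.1147] yaw 0.0991 tilt 0.04 gap 0.0638 F [-0.7  2.5  6. ] go [  2.13 -11.93  -3.11] turn 0.0
```

jog_arm(
  steps=[
    [0, 0, 0, 0, 0, -0.1, 1],
    [0, 0, 0, 0, 0, -0.3, 1],
    [0, 0, 0, 0, 0, -0.7, 1],
    [0, 0, 0, 0, 0, -0.8, 1],
    [0, 0, 0, 0, 0, -0.7, 1],
    [0, 0, 0, 0.05, -0.1, -0.5, 1],
    [0, 0, 0, 0.1, -0.3, -0.2, 1],
    [0, 0, 0, 0.2, -0.5, 0, 1],
  ],
)

```text
time_s: 61.9
tool_pos: [0.3988, -0.263, 0.28]
tool_rot: [3.136, 0.149, 0.002]
force: [1.0, 0.5, -2.9]
finger_gap: 0.0639
gripper_force: 20.0
```

jog_arm(
  steps=[
    [0, 0, 0, 0.25, -0.7, 0, 1],
    [0, 0, 0, 0.25, -0.7, 0, 1],
    [0, 0, 0, 0.25, -0.7, 0, 1],
    [0, 0, 0, 0.2, -0.7, 0, 1],
    [0, 0, 0, 0.2, -0.7, 0, 1],
    [0, 0, 0, 0.15, -0.7, 0, 1],
    [0, 0, 0, 0.07, -0.7, 0, 1],
    [0, 0, 0, 0.07, -0.7, 0, 1],
  ],
)

```text
time_s: 62.7
tool_pos: [0.4416, 0.0256, 0.2782]
tool_rot: [3.138, 0.157, -0.004]
force: [0.0, -0.4, -3.4]
finger_gap: 0.0638
gripper_force: 20.0
```

jog_arm(
  steps=[
    [0, 0, 0, 0.07, -0.7, 0, 1],
    [0, 0, 0, 0.07, -0.7, 0, 1],
    [0, 0, 0, 0.05, -0.7, 0, 1],
    [0, 0, 0, 0.05, -0.7, 0, 1],
    [0, 0, 0, 0.03, -0.7, 0, 1],
    [0, 0, 0, 0.03, -0.6, 0, 1],
    [0, 0, 0, 0, -0.4, 0, 1],
    [0, 0, 0, 0, -0.2, 0, 1],
  ],
)

```text
time_s: 63.5
tool_pos: [0.4327, 0.2613, 0.2782]
tool_rot: [-3.137, -0.162, 0.004]
force: [0.3, -0.6, -2.2]
finger_gap: 0.0639
gripper_force: 20.0
```

jog_arm(
  steps=[
    [0, 0, 0, 0, 0, 0, 1],
    [0, 0, 0, 0, 0, 0, 1],
  ],
)

```text
time_s: 63.7
tool_pos: [0.4344, 0.2573, 0.2785]
tool_rot: [3.136, 0.154, -0.002]
force: [0.3, -0.7, -2.5]
finger_gap: 0.064
gripper_force: 20.0
```

Run:
```python
from m import *
plan(.4335,.2948,.1247,.099)
```

```text
t 63.7 pos [0.4344 0.2573 0.2785] yaw 0.0981 tilt 0.15 gap 0.064 F [ 0.3 -0.7 -2.5] go [ 0.06 -0.76  3.08] turn -0.006
```

jog_arm(
  steps=[
    [0, 0, 0, 0.04, -0.3, 0, 1],
    [0, 0, 0, 0.02, -0.3, 0, 1],
    [0, 0, 0, 0, -0.16, 0, 1],
    [0, 0, 0, 0, 0, 0.2, 1],
    [0, 0, 0, 0, 0, 0.5, 1],
    [0, 0, 0, 0, 0, 0.5, 1],
    [0, 0, 0, 0, 0, 0.3, 1],
    [0, 0, 0, 0, 0, 0, 1],
  ],
)

```text
time_s: 64.5
tool_pos: [0.4326, 0.2952, 0.2017]
tool_rot: [3.134, 0.155, -0.007]
force: [-0.1, 0.3, -2.5]
finger_gap: 0.0638
gripper_force: 20.0
```

jog_arm(
  steps=[
    [0, 0, 0, 0, 0, 0, 1],
  ],
)

```text
time_s: 64.6
tool_pos: [0.4339, 0.2967, 0.204]
tool_rot: [3.137, 0.155, -0.001]
force: [0.1, -0.3, -2.4]
finger_gap: 0.0638
gripper_force: 20.0
```

Run:
```python
from m import *
plan(.4335,.2948,.1247,.099)
```

```text
t 64.6 pos [0.4339 0.2967 0.204 ] yaw 0.0987 tilt 0.04 gap 0.0638 F [ 0.1 -0.3 -2.4] go [-0.01  0.04  1.59] turn -0.002
```

jog_arm(
  steps=[
    [0, 0, 0, 0, 0.04, 0.2, 1],
    [0, 0, 0, 0, 0, 0.4, 1],
    [0, 0, 0, 0, 0, 0.4, 1],
    [0, 0, 0, 0, 0, 0.3, 1],
    [0, 0, 0, 0, 0, 0.15, 1],
    [0, 0, 0, 0, 0, 0.05, 1],
    [0, 0, 0, 0, 0, 0, 1],
    [0, 0, 0, 0, 0, 0, 1],
  ],
)

```text
time_s: 65.4
tool_pos: [0.4346, 0.2952, 0.1299]
tool_rot: [-3.137, -0.155, -0.002]
force: [-0.0, 0.4, -2.0]
finger_gap: 0.0635
gripper_force: 20.0
```

Run:
```python
from m import *
plan(.4335,.2948,.1247,.099)
```

```text
t 65.4 pos [0.4346 0.2952 0.1299] yaw 0.0987 tilt 0.09 gap 0.0635 F [-0.   0.4 -2. ] go [-0.02  0.01  0.1 ] turn -0.002
```

jog_arm(
  steps=[
    [0, 0, 0, -0.02, 0, 0.03, 1],
    [0, 0, 0, 0, 0, 0.03, 1],
    [0, 0, 0, 0, 0, 0.02, 1],
    [0, 0, 0, 0, 0, 0, 1],
  ],
)

```text
time_s: 65.8
tool_pos: [0.4331, 0.2947, 0.1251]
tool_rot: [3.138, 0.155, -0.0]
force: [-0.6, 0.6, -2.3]
finger_gap: 0.0639
gripper_force: 20.0
```

jog_arm(
  steps=[
    [0, 0, 0, 0, 0, 0.02, 1],
    [0, 0, 0, 0, 0, 0, 1],
    [0, 0, 0, 0, 0, 0, 1],
  ],
)

```text
time_s: 66.1
tool_pos: [0.4333, 0.2949, 0.1247]
tool_rot: [-3.138, -0.155, -0.001]
force: [0.3, -0.6, 5.2]
finger_gap: 0.0637
gripper_force: 19.9
```

jog_arm(
  steps=[
    [0, 0, 0, 0, 0, 0.01, 1],
    [0, 0, 0, 0, 0, 0, 1],
    [0, 0, 0, 0, 0, 0, 1],
  ],
)

```text
time_s: 66.4
tool_pos: [0.4333, 0.2949, 0.1246]
tool_rot: [-3.138, -0.155, -0.001]
force: [-2.4, -0.8, 10.0]
finger_gap: 0.0637
gripper_force: 19.9
```

Contact; release and withdraw to a clear view.

jog_arm(
  steps=[
    [0, 0, 0, 0, 0, 0, -1],
    [0, 0, 0, 0, 0, 0, -1],
    [0, 0, 0, 0, 0, 0, -1],
    [0, 0, 0, 0, 0, 0, -1],
    [0, 0, 0, 0, 0, 0, -1],
    [0, 0, 0, 0, 0, -0.2, -1],
    [0, 0, 0, 0, 0, -0.5, -1],
    [0, 0, 0, 0, 0, -0.7, -1],
  ],
)

```text
time_s: 67.2
tool_pos: [0.4323, 0.2941, 0.1939]
tool_rot: [3.136, 0.156, -0.004]
force: [0.2, -0.5, 0.4]
finger_gap: 0.0882
gripper_force: 0.0
```

jog_arm(
  steps=[
    [0, 0, 0, 0, 0, -0.8, -1],
    [0, 0, 0, 0, 0, -0.8, -1],
    [0, 0, 0, 0, 0, -0.7, -1],
    [0, 0, 0, 0, 0, -0.4, -1],
    [0, 0, 0, 0, 0, 0, -1],
    [0, 0, 0, 0, 0, 0, -1],
  ],
)

```text
time_s: 67.8
tool_pos: [0.4329, 0.2945, 0.3288]
tool_rot: [3.138, 0.155, 0.001]
force: [-1.0, -0.8, 0.1]
finger_gap: 0.0885
gripper_force: 0.0
```

Run:
```python
from m import *
plan(.4335,.2947,.33,.099)
d=cam('wrist');save(d,'w9.png',1.5);f=measure(d)
f('vase',.155,.43,.294,.06); f('bottle',.175,.497,.215,.03); f('tumbler',.15,.489,.38,.045)
d=cam('scene');save(d,'s9.png',1.5);f=measure(d);f('bowl',.113,.552,-.006,.04,.006)
```

```text
t 67.8 pos [0.4329 0.2945 0.3288] yaw 0.0987 tilt 0.02 gap 0.0885 F [-1.  -0.8  0.1] go [ 0.01 -0.   -0.02] turn -0.002
vase 1097 z 0.1562 circ [432.4 294.9] 89.1 rect [431.9 295.3] [64.4 64. ] 5.73
bottle 784 z 0.1765 circ [498.5 214. ] 33.2 rect [498.2 213.9] [31.6 32.6] 5.76
tumbler 832 z 0.1511 circ [488.8 380.2] 65.8 rect [489.2 380.4] [62.9 65.4] 5.44
bowl 67 z 0.1108 circ [549.6  -8.4] 57.0 rect [549.9  -7.5] [55.  47.9] 50.75
```

View pics/w9.png

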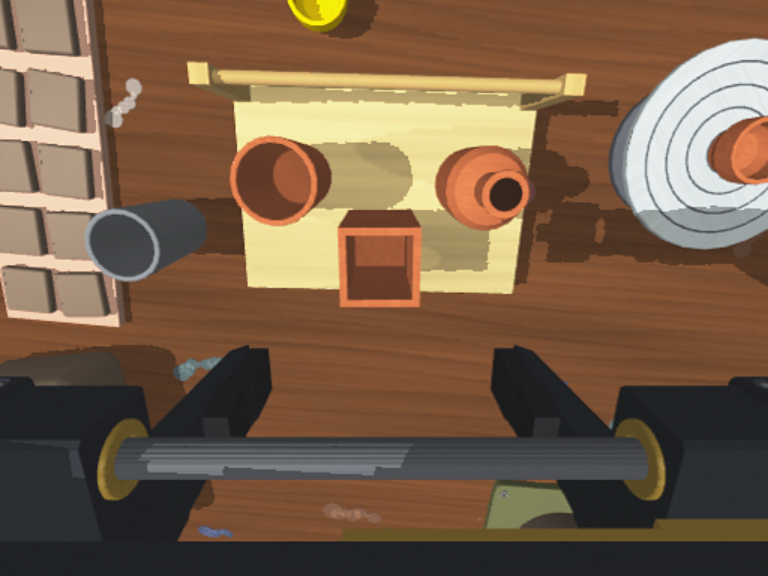

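View pics/s9.png

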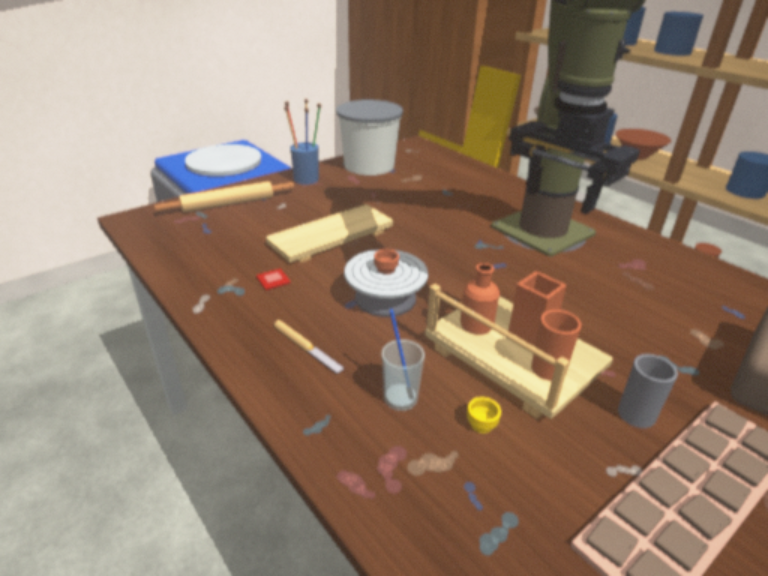

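The tumbler (273,180), bottle (505,194) and vase (380,265) stand upright where they began, each within about 2 mm. The bowl sits at the wheel centre (386,262 in the scene view), and the bystanders haven't moved.

```bash
python3 -c "
from workcell import sign_off
print(sign_off())"
```

```text
the job is handed in; nothing more can be done
None
```

The job is handed in at about 68 s: the bowl stands at the centre of the wheel, all three pots are back on the shelf within about 2 mm of where they stood, nothing fell, and the glass, knife and tile were not touched.

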